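Find the tired rubber foot by feel

ROBOT

A 7-joint arm with a two-finger parallel gripper is mounted at the origin on the work surface. World frame = base frame: x ahead of the robot, y to its left, z up, the work surface at z = 0. Lengths are in m, angles in rad, forces in N, time in s.
With the tool pointing down it reaches from about 0.425 to 0.975 m from the base axis. Payload 16.7 kg.
Tool frame: the origin (TCP) lies on the centre line of the jaws, within the pads' length; the fingertips stand 11 mm ahead of it and the grasp point (between the pads) lies 8 mm behind it; z points along the fingers, y is the direction in which the jaws open and shut (so a half turn about z gives the same grasp; the last joint's range is limited). The gripper opens to 85 mm and grips with 20 to 120 N. Pads are 22 mm wide; open, the fingers measure 114 mm over their backs; the gripper's body (76 mm by 85 mm) begins 54 mm behind the grasp point. The pads swing forward as they close: fully open they stand 13 mm farther back than shut.
Start: joints at [1.161, 0.426, 0.074, 1.606, -0.034, 1.111, -0.067], TCP at [0.173, -0.652, 0.242] pointing down, gripper open.
Joint ranges: [-2.85, 2.85], [-0.5, 2.14], [-1.23, 1.37], [0.21, 2.46], [-1.02, 4.16], [0.16, 2.05], [-2.73, 2.73]. Speed limits (rad/s): [1.89, 1.89, 2.39, 2.39, 3.01, 3.01, 3.01].

INTERFACE

Orientations are given as a rotation vector (axis times angle).
In Python, from plant import robot gives the robot as it stands. The module is installed in compiled form; this text tells all that it offers.
- The arm moves only by the tool send_rows, never from a script. Its argument "plan" is a list of rows, each an object of numbers: "wx", "wy", "wz": the turn, a rotation vector about the tool's x, y, z in degrees; "x", "y", "z": the shift along the tool's x, y, z in cm; "hand": the closure in counts, from 0 (fully open) to 255 (shut). In form: [{"wx": .., "wy": .., "wz": .., "x": .., "y": .., "z": .., "hand": ..}, ...]. A call has 1 to 20 rows; each row shifts and turns the commanded pose from where the row before left it, along the tool's axes as they then stand; what a row does not reach is not made up. A row lasts 1/12 s, in which the tool goes at most 41.7 mm and 7.16 degrees, less where a joint would pass 70% of its speed; a pose out of reach is approached as far as the arm can. A call with a gripper value outside its range is refused whole. The fingers move at their own pace and stop on an object; "grip_force" is the grip in N (left out, the last holds). Time passes only in rows, so rows that do not move let the fingers close. It gives the time, the measured TCP pose, the force and the opening at its end, in the units of the state.
- robot.state(): the state, without advancing time (a new reading comes with each control period).
- robot.capture(name): name is "side" or "top" or "wrist"; returns the picture (400x640x3 uint8, blue, green, red); there is no depth.
- robot.get_calibration(name): a dict with "fx", "fy", "cx", "cy" (pixels), "dist" ([k1, k2, p1, p2, k3] as OpenCV has them; the pictures are not rectified), "R" (3x3) and "t" (3): a world point X has camera coordinates R X + t. Camera axes: x right, y down, z forward; pixel columns grow to the right and rows downward; lengths in m; the calibration is good to about 2 mm. A picture is of the moment at which its call begins: read the wrist's pose just before it. get_calibration takes no time and is no camera call; for the wrist camera it gives the pose at the moment of the call.
- robot.sign_off(): hands the job in, once; it reports no verdict.
The state is a dict: "clock": time; "q": joint angles; "joint_velocities": joint speeds; "joint_torque": joint torques, N m; "position": TCP position; "ee_rot": TCP orientation; "force": force on the tool from outside, world axes, zero at the start; "torque": the same for the moment, N m; "grip_width": finger opening in m.
Only numpy, scipy, OpenCV 4.12 (cv2) and the standard library are available. Lean on these libraries where they do the work, as an engineer would, in place of code of your own. Each camera call takes 0.05 s, during which the arm holds its last target.

TASK

One of the analyser's four rubber-capped feet in the rack has gone soft. Starting at the rack's pinned end and going along the row, press each rubber cap straight down by 5 mm from where you first touch it (never more than 8 mm) and hold it there a moment to feel how hard it pushes back; then take the one that resists least and set it down upright on the floor of the empty square white tray, clear of the walls, leaving the other three standing in their pockets and everything else on the bench where it is.

Things in the scene. Friction and masses are not known exactly. Their poses are not given: they have to be found in the camera images.
- rack: fixed grey plastic rack, 70 mm (its x) by 300 mm (its y) and 20 mm high; four round pockets in a row along its y, 62 mm apart, each 6 mm deep and 38.5 mm across; a machine foot stands upright in each; origin under its centre, z up. The four feet look alike; which one is soft is for you to feel
- pocket_1 (a point): centre of the mouth of the first pocket (at the end with the pin), at the height of the rack's top. The foot in each pocket: an aluminium cup 36 mm across and 30 mm high, 24 mm of it above the rack's top, gripped across its sides and lifted straight out; about 165 g; a black rubber cap 28 mm across stands out of the cup
- pocket_2 (a point): the same for the second pocket from the pin. Each cap's top is 35 to 43 mm above the rack's top: that height differs from foot to foot, is not given and says nothing of the stiffness
- pocket_3 (a point): the same for the third pocket. A cap pressed from above sinks straight into its cup like a spring, comes back when released, and bottoms at 10 mm
- pocket_4 (a point): the same for the fourth pocket, farthest from the pin. Pressed in 5 mm, a sound foot pushes back with about 16 N, the soft one with about 6 N
- pin (a point): top of the upright brass pin, 14 mm thick and 30 mm high, that marks the rack's first end (the corner on the robot's side)
- tray_in (a point): centre of the inner floor of the reject tray: a fixed, empty, square, open white enamelled tray, 160 by 160 mm outside and 30 mm high, walls 4 mm thick; x and y along its walls. Other loose bystanders up to 170 mm high stand more than 720 mm from the base axis; flat ones (washer, wrench) lie within about 500 mm of it
- crucible: white porcelain crucible, 38 mm across, 34 mm high, between the rack and the tray; a bystander; origin under its foot
There are look-alikes about, which are no part of the job. Of the things that look like the part that bears tray_in, take the one that is farthest from the robot's base at the start.

How it is judged:
On the way, in this order (a step that is already met when the one before it is completed fails the run):
1. the cap of the foot in the first pocket is held pressed in by 3.5 to 8 mm for 0.2 s (((horizontal distance between foot_a_c0 and pocket_1 below 0.012 m and distance between foot_a_cap_c0 and foot_a_set_c0 between 0.014 and 0.0185 m) or (horizontal distance between foot_b_c0 and pocket_1 below 0.012 m and distance between foot_b_cap_c0 and foot_b_set_c0 between 0.014 and 0.0185 m) or (horizontal distance between foot_c_c0 and pocket_1 below 0.012 m and distance between foot_c_cap_c0 and foot_c_set_c0 between 0.014 and 0.0185 m) or (horizontal distance between foot_d_c0 and pocket_1 below 0.012 m and distance between foot_d_cap_c0 and foot_d_set_c0 between 0.014 and 0.0185 m))), for 0.2 s.
2. the cap of the foot in the second pocket is held pressed in by 3.5 to 8 mm for 0.2 s (((horizontal distance between foot_a_c0 and pocket_2 below 0.012 m and distance between foot_a_cap_c0 and foot_a_set_c0 between 0.014 and 0.0185 m) or (horizontal distance between foot_b_c0 and pocket_2 below 0.012 m and distance between foot_b_cap_c0 and foot_b_set_c0 between 0.014 and 0.0185 m) or (horizontal distance between foot_c_c0 and pocket_2 below 0.012 m and distance between foot_c_cap_c0 and foot_c_set_c0 between 0.014 and 0.0185 m) or (horizontal distance between foot_d_c0 and pocket_2 below 0.012 m and distance between foot_d_cap_c0 and foot_d_set_c0 between 0.014 and 0.0185 m))), for 0.2 s.
3. the cap of the foot in the third pocket is held pressed in by 3.5 to 8 mm for 0.2 s (((horizontal distance between foot_a_c0 and pocket_3 below 0.012 m and distance between foot_a_cap_c0 and foot_a_set_c0 between 0.014 and 0.0185 m) or (horizontal distance between foot_b_c0 and pocket_3 below 0.012 m and distance between foot_b_cap_c0 and foot_b_set_c0 between 0.014 and 0.0185 m) or (horizontal distance between foot_c_c0 and pocket_3 below 0.012 m and distance between foot_c_cap_c0 and foot_c_set_c0 between 0.014 and 0.0185 m) or (horizontal distance between foot_d_c0 and pocket_3 below 0.012 m and distance between foot_d_cap_c0 and foot_d_set_c0 between 0.014 and 0.0185 m))), for 0.2 s.
4. the cap of the foot in the fourth pocket is held pressed in by 3.5 to 8 mm for 0.2 s (((horizontal distance between foot_a_c0 and pocket_4 below 0.012 m and distance between foot_a_cap_c0 and foot_a_set_c0 between 0.014 and 0.0185 m) or (horizontal distance between foot_b_c0 and pocket_4 below 0.012 m and distance between foot_b_cap_c0 and foot_b_set_c0 between 0.014 and 0.0185 m) or (horizontal distance between foot_c_c0 and pocket_4 below 0.012 m and distance between foot_c_cap_c0 and foot_c_set_c0 between 0.014 and 0.0185 m) or (horizontal distance between foot_d_c0 and pocket_4 below 0.012 m and distance between foot_d_cap_c0 and foot_d_set_c0 between 0.014 and 0.0185 m))), for 0.2 s.
At the end, for the whole second after the job is handed in: The softest of the four feet stands upright (within 7 degrees) on the tray's floor with its centre within 60 mm of the tray's centre along each side; the other three stand upright within 6 mm of where they were; none is held (x of foot_a_c0 in the frame of tray_in between -0.06 and 0.06 m and y of foot_a_c0 in the frame of tray_in between -0.06 and 0.06 m and z of foot_a_c0 in the frame of tray_in between 0.011 and 0.019 m and angle between foot_a_c0's own z axis and vertical below 0.12 rad and distance of each of foot_b_c0, foot_c_c0, foot_d_c0 from where it was at the start of the episode below 0.006 m and angle between each of foot_b_c0, foot_c_c0, foot_d_c0's own z axis and vertical below 0.08 rad); the robot touches nothing.
It fails at once if a rubber cap is driven in by more than 8.2 mm (distance between foot_a_cap_c0 and foot_a_set_c0 below 0.0138 m or distance between foot_b_cap_c0 and foot_b_set_c0 below 0.0138 m or distance between foot_c_cap_c0 and foot_c_set_c0 below 0.0138 m or distance between foot_d_cap_c0 and foot_d_set_c0 below 0.0138 m).
It fails at once if a bystander is shifted by more than 20 mm (distance of any of crucible, crucible2_c0, jar_c0, washbottle_c0, brush_c0, wrench_c0, washer_c0 from where it was at the start of the episode above 0.02 m).
It also fails if it takes over 64 s, if anything falls off the work surface, if the arm or the gripper's body presses on something with over 40 N, if the wrist force passes 120 N, or if a joint passes its speed limit or range.

## Working session

There is one attempt and no reset: what is moved stays moved. The work goes in short steps, Python scripts to look and compute and a tool call to move; the robot and the scene stay as the last step left them, time stands still between calls to the robot, and variables do not carry over. Pictures are saved under pics/ and viewed, and the job is handed in when it is done.

Besides the shell and the picture viewer there is one more tool, called after "Call:" as name(argument=value, ...), one argument or row to a line, values as JSON. send_rows: Moves the arm, as the interface text tells. Its arguments: {"type":"object","properties":{"plan":{"type":"array","items":{"type":"object","properties":{"wx":{"type":"number"},"wy":{"type":"number"},"wz":{"type":"number"},"x":{"type":"number"},"y":{"type":"number"},"z":{"type":"number"},"hand":{"type":"number"}}}},"grip_force":{"type":"number"}},"required":["plan"]}

```bash
mkdir -p pics; python3 - <<'E'
from plant import robot
import cv2,numpy as np
s=robot.state();print(s)
for n in("side","top","wrist"):
    c=robot.get_calibration(n);print(n,c)
    cv2.imwrite(f"pics/{n}0.png",robot.capture(n))
E
```

```text
{'clock': 0.0, 'q': array([ 1.16148263,  0.42672829,  0.07380837,  1.60661532, -0.03407305,
        1.11081189, -0.06710508]), 'joint_velocities': array([ 1.72000193e-04,  3.32877571e-04, -5.36934086e-06,  1.78403571e-05,
       -1.24911586e-03,  1.66785790e-03, -2.99179865e-05]), 'joint_torque': array([ 1.60345066e-03, -9.49833012e+01,  3.76199573e+00, -4.63497484e+01,
        1.93035038e-02,  1.04307249e-02,  7.50633194e-05]), 'position': array([ 0.17329473, -0.65195894,  0.24160814]), 'ee_rot': array([-3.11385282e+00, -4.06823439e-01,  4.24705896e-04]), 'force': array([-0.23948976,  0.04750089,  0.10846132]), 'torque': array([ 0.02963099, -0.00862101,  0.02820185]), 'grip_width': 0.08534670955182048}
side {'fx': 403.5653960714557, 'fy': 403.5653960714557, 'cx': 319.24839687560296, 'cy': 192.17537101047594, 'dist': array([-0.03845408,  0.        ,  0.        ,  0.        ,  0.        ]), 'R': array([[-0.9729556 , -0.22995147, -0.02190267],
       [-0.13720757,  0.65160401, -0.74604711],
       [ 0.1858265 , -0.7228655 , -0.66553285]]), 't': array([0.46921941, 0.09911256, 0.9366988 ])}
top {'fx': 373.26051468517585, 'fy': 373.26051468517585, 'cx': 323.71817173518565, 'cy': 201.01138361747562, 'dist': array([-0.02622328,  0.        ,  0.        ,  0.        ,  0.        ]), 'R': array([[ 0.08055878, -0.99672921,  0.0064164 ],
       [-0.97280552, -0.08002444, -0.21736033],
       [ 0.21716286,  0.01126837, -0.97607034]]), 't': array([-0.0091773 ,  0.46335757,  0.75234606])}
wrist {'fx': 280.2663505068047, 'fy': 280.2663505068047, 'cx': 319.1605817206402, 'cy': 194.90257054427613, 'dist': array([-0.00588063,  0.        ,  0.        ,  0.        ,  0.        ]), 'R': array([[ 2.56036855e-01, -9.66666836e-01, -5.98319159e-04],
       [-9.14513001e-01, -2.42423559e-01,  3.23877737e-01],
       [-3.13226914e-01, -8.23774665e-02, -9.46098754e-01]]), 't': array([-0.67329869, -0.04221384,  0.38107329])}
```

View pics/side0.png

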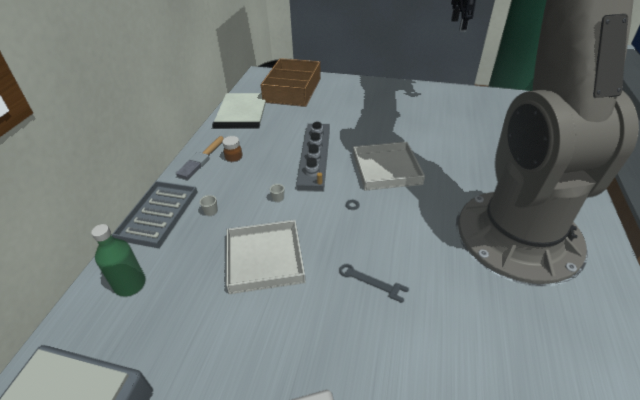

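View pics/top0.png

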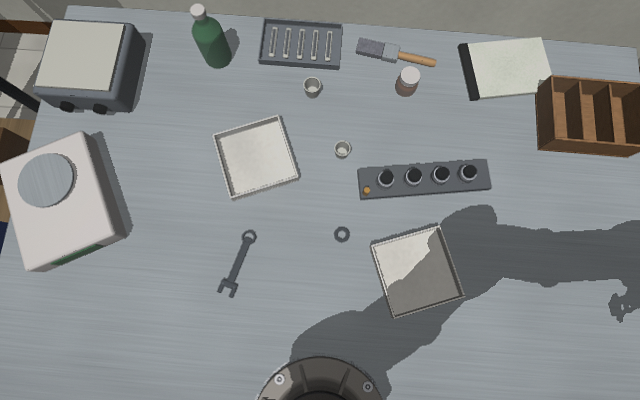

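View pics/wrist0.png

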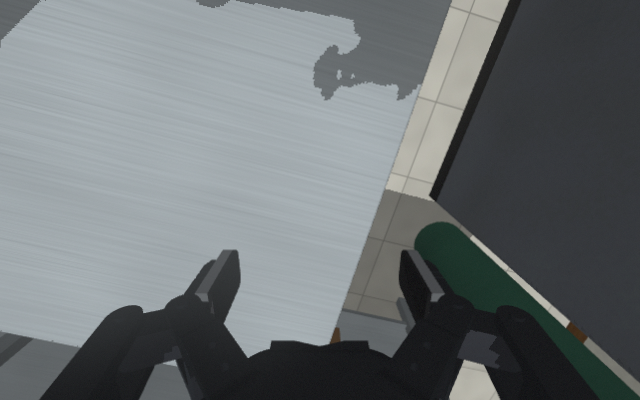

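The side and top pictures show the rack with its pin (top 367,190; side 320,178), and the caps run from there to top (469,172). There are two white trays, and the one at top (255,158) looks farther from the base.

```bash
cat > h.py <<'E'
from plant import robot
import cv2,numpy as np
from scipy.spatial.transform import Rotation as Ro
def cal(n): return robot.get_calibration(n)
def ray(c,uv):
    K=np.array([[c['fx'],0,c['cx']],[0,c['fy'],c['cy']],[0,0,1]])
    p=cv2.undistortPoints(np.array(uv,float).reshape(-1,1,2),K,c['dist']).reshape(-1,2)
    d=np.c_[p,np.ones(len(p))]@c['R']
    return -c['R'].T@c['t'],d
def plane(c,uv,z):
    o,d=ray(c,uv); return o+d*((z-o[2])/d[:,2])[:,None]
def tri(cs,uvs):
    A=np.zeros((3,3));b=np.zeros(3);L=[]
    for c,uv in zip(cs,uvs):
        o,d=ray(c,uv);d=d[0]/np.linalg.norm(d[0]);P=np.eye(3)-np.outer(d,d);A+=P;b+=P@o;L.append((o,P))
    X=np.linalg.solve(A,b);return X,[round(1000*np.linalg.norm(P@(X-o)),1) for o,P in L]
def proj(c,X):
    K=np.array([[c['fx'],0,c['cx']],[0,c['fy'],c['cy']],[0,0,1]])
    return cv2.projectPoints(np.array(X,float).reshape(-1,1,3),cv2.Rodrigues(c['R'])[0],c['t'],K,c['dist'])[0].reshape(-1,2)
E
python3 - <<'E'
import cv2
t=cv2.imread('pics/top0.png');s=cv2.imread('pics/side0.png')
a=cv2.resize(t[140:210,345:505],None,fx=5,fy=5,interpolation=cv2.INTER_CUBIC)
b=cv2.resize(s[110:200,270:350],None,fx=6,fy=6,interpolation=cv2.INTER_CUBIC)
cv2.imwrite('pics/a.png',a);cv2.imwrite('pics/b.png',b)
cv2.imwrite('pics/c.png',cv2.resize(t[105:205,200:365],None,fx=4.8,fy=4.8,interpolation=cv2.INTER_CUBIC))
cv2.imwrite('pics/d.png',cv2.resize(s[175:300,190:350],None,fx=4.8,fy=4.8,interpolation=cv2.INTER_CUBIC))
E
```

```text
(no output)
```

View pics/a.png

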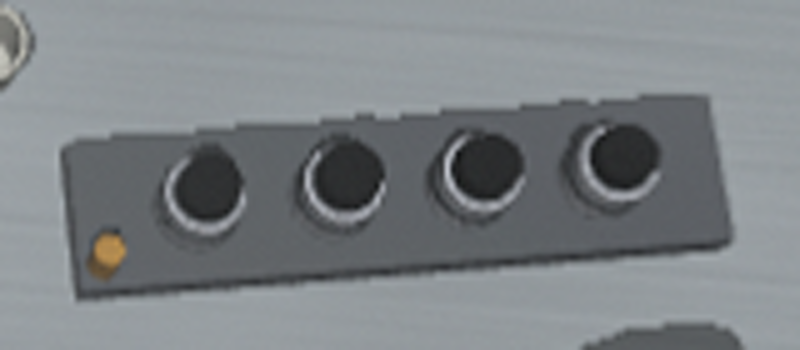

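View pics/b.png

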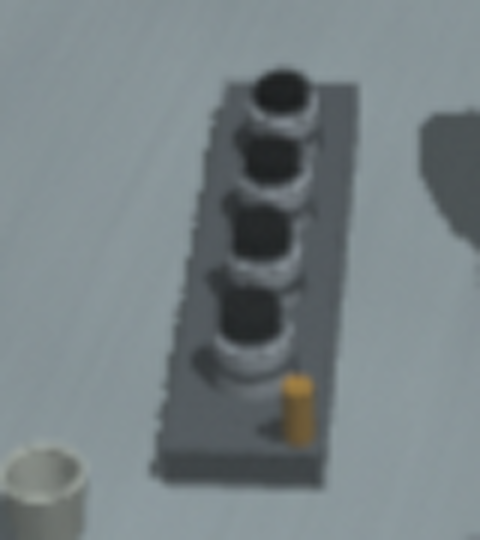

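View pics/c.png

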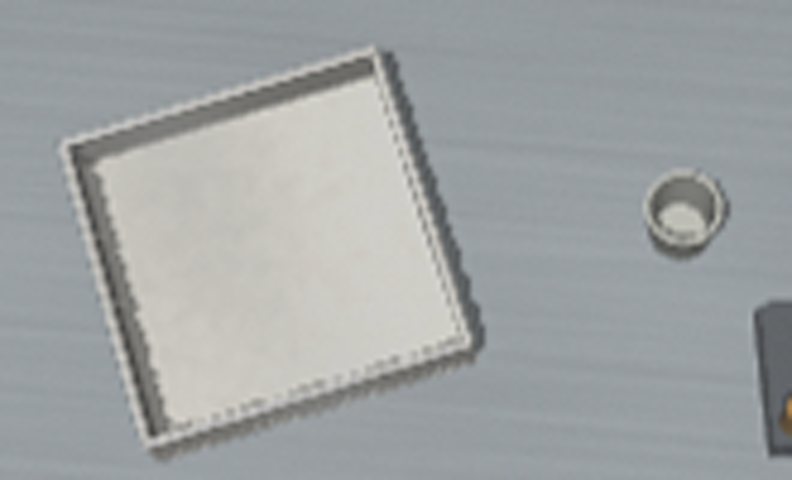

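View pics/d.png

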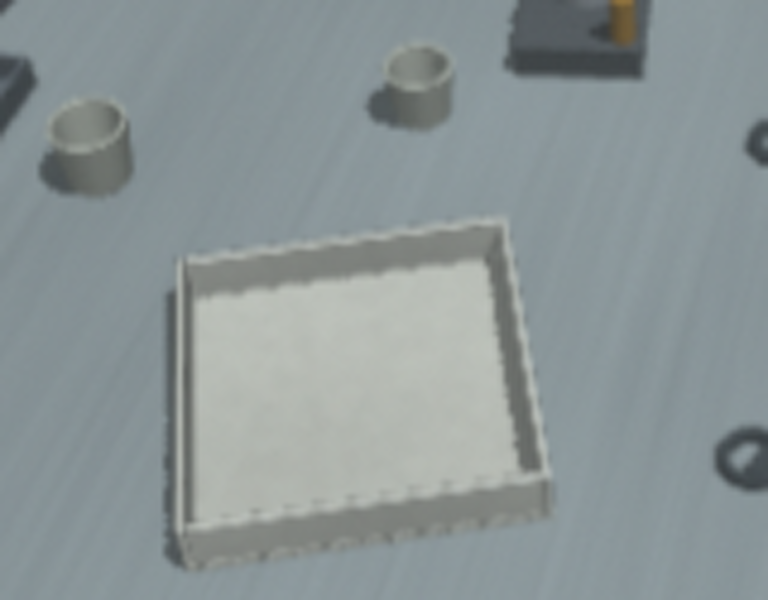

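```bash
python3 - <<'E'
from h import *
t=cv2.imread('pics/top0.png');s=cv2.imread('pics/side0.png');T=cal('top');S=cal('side')
f=lambda p,k,o:[(p[0]+.5)/k-.5+o[0],(p[1]+.5)/k-.5+o[1]]
ct=[f(p,4.8,(200,105)) for p in[(65,145),(378,50),(475,345),(152,445)]]
cs=[f(p,4.8,(190,175)) for p in[(187,528),(182,260),(503,220),(547,478)]]
R=[]
for a,b in zip(ct,cs):
    X,e=tri([T,S],[a,b]);R.append(X);print(X.round(4),e)
R=np.array(R);print('tray c',R.mean(0),[np.linalg.norm(R[i]-R[i-1]).round(4) for i in range(4)])
e=plane(T,ct,.03);print('top z30',e.mean(0),'side z30',plane(S,cs,.03).mean(0)); print(np.degrees(np.arctan2(*(R[0]-R[1])[[1,0]])))
# caps: dark mask
def caps(im,roi,thr):
    x0,y0,x1,y1=roi;k=6
    g=cv2.resize(cv2.cvtColor(im[y0:y1,x0:x1],cv2.COLOR_BGR2GRAY),None,fx=k,fy=k,interpolation=cv2.INTER_CUBIC)
    m=(g<thr).astype(np.uint8);n,l,st,c=cv2.connectedComponentsWithStats(m)
    return [(f(c[i],k,(x0,y0)),(f(st[i][:2],k,(x0,y0)),(st[i][2:4]/k).round(1)),int(st[i][4]/36)) for i in range(1,n) if st[i][4]>36*20]
for thr in(50,58):
  print('T');[print(np.round(c[0],1),c[1],c[2]) for c in caps(t,(350,150,500,205),thr)]
  print('S');[print(np.round(c[0],1),c[1],c[2]) for c in caps(s,(275,110,345,195),thr)]
pt=f((110,247),5,(345,140));ps=f((298,383),6,(270,110));print('pin',tri([T,S],[pt,ps]))
rt=[f(p,5,(345,140)) for p in[(63,145),(712,97),(733,243),(78,298)]]
r=plane(T,rt,.02);print('rack top',r.round(4),r.mean(0),np.linalg.norm(r[0]-r[1]),np.linalg.norm(r[3]-r[2]))
print(np.degrees(np.arctan2(*(r[0]-r[1])[[1,0]])))
E
```

```text
[0.6016 0.2954 0.0291] [np.float64(0.7), np.float64(0.7)]
[0.664  0.1509 0.029 ] [np.float64(0.1), np.float64(0.1)]
[0.5203 0.0899 0.0262] [np.float64(0.4), np.float64(0.4)]
[0.4597 0.2347 0.0253] [np.float64(0.1), np.float64(0.1)]
tray c [0.56140274 0.19271356 0.02740656] [np.float64(0.1544), np.float64(0.1573), np.float64(0.1561), np.float64(0.157)]
top z30 [0.56075488 0.1922288  0.03      ] side z30 [0.56049141 0.19478178 0.03      ]
113.33968026651172
T
[469.3 171. ] ([np.float64(462.9166666666667), np.float64(165.08333333333334)], array([13. , 12.2])) 120
[441.8 173. ] ([np.float64(435.0833333333333), np.float64(166.75)], array([13.7, 12.5])) 127
[414.3 174.9] ([np.float64(407.9166666666667), np.float64(168.25)], array([13.3, 13. ])) 129
[386.5 177.3] ([np.float64(380.0833333333333), np.float64(170.91666666666666)], array([12.3, 12.5])) 90
S
[316.3 125.1] ([np.float64(312.0833333333333), np.float64(122.08333333333333)], array([8.3, 6.2])) 40
[314.5 136. ] ([np.float64(310.0833333333333), np.float64(132.25)], array([9. , 7.7])) 56
[312.8 148.2] ([np.float64(308.5833333333333), np
[... 523 characters left out ...]
6.3 125.1] ([np.float64(311.9166666666667), np.float64(121.91666666666667)], array([8.8, 6.5])) 45
[314.2 135.7] ([np.float64(309.0833333333333), np.float64(131.08333333333334)], array([10.2,  9. ])) 67
[312.5 147.9] ([np.float64(307.0833333333333), np.float64(142.08333333333334)], array([10.7, 10.7])) 79
[310.6 161.5] ([np.float64(305.0833333333333), np.float64(155.25)], array([11. , 11.3])) 85
pin (array([ 0.49607658, -0.06195263,  0.05237981]), [np.float64(0.4), np.float64(0.4)])
rack top [[ 0.5513 -0.0412  0.02  ]
 [ 0.5997 -0.3398  0.02  ]
 [ 0.5304 -0.3482  0.02  ]
 [ 0.4803 -0.0523  0.02  ]] [ 0.54045438 -0.19538712  0.02      ] 0.30242846737958334 0.30014814657269856
99.2132933149886
```

```bash
cat >> h.py <<'E'
def go(target=None,ydir=None):
    """needed shift (cm, tool axes, now) and turn to make tool point down with y along ydir"""
    s=robot.state();M=Ro.from_rotvec(s['ee_rot']).as_matrix();print('clock',s['clock'],'pos',s['position'].round(4),'F',s['force'].round(2),'w',round(s['grip_width'],4))
    M2=M
    if ydir is not None:
        y=np.array([ydir[0],ydir[1],0.]);y/=np.linalg.norm(y)
        if y@M[:,1]<0:y=-y
        z=np.array([0,0,-1.]);M2=np.c_[np.cross(y,z),y,z]
        print('turn deg',np.degrees(Ro.from_matrix(M.T@M2).as_rotvec()).round(2))
    if target is not None:
        d=np.array(target)-s['position'];print('shift cm before turn',(100*M.T@d).round(2),'after',(100*M2.T@d).round(2))
E
python3 - <<'E'
from h import *
c=np.array([.5405,-.1954]);d=np.array([.1633,-.9866]);
T=cal('top');S=cal('side')
for i,u in enumerate([(386.4,176.9),(414.3,174.8),(441.9,172.9),(469.4,170.9)]):
    print('pocket',c+d*.062*(i-1.5),'cap top ray z.059',plane(T,[u],.059)[0][:2].round(4))
s=robot.state();M=Ro.from_rotvec(s['ee_rot']).as_matrix();print(M.round(4))
W=cal('wrist');cw=-W['R'].T@W['t'];print('cam in tool',(M.T@(cw-s['position'])).round(4)); print('cam axis in tool',(M.T@W['R'].T).round(3))
go((.48,-.15,.24),(.9866,.1633))
E
```

```text
pocket [ 0.5253131 -0.1036462] cap top ray z.059 [ 0.5252 -0.1026]
pocket [ 0.5354377 -0.1648154] cap top ray z.059 [ 0.535  -0.1629]
pocket [ 0.5455623 -0.2259846] cap top ray z.059 [ 0.5444 -0.223 ]
pocket [ 0.5556869 -0.2871538] cap top ray z.059 [ 0.554  -0.2833]
[[ 9.664e-01  2.569e-01 -3.000e-04]
 [ 2.569e-01 -9.664e-01  9.000e-04]
 [-1.000e-04 -1.000e-03 -1.000e+00]]
cam in tool [ 0.0829 -0.0012 -0.1321]
cam axis in tool [[-0.001 -0.946 -0.324]
 [ 1.    -0.001  0.   ]
 [-0.001 -0.324  0.946]]
clock 0.15 pos [ 0.1733 -0.6521  0.2418] F [-0.34 -0.05 -0.22] w 0.0849
turn deg [-5.000e-02 -4.000e-02 -8.451e+01]
shift cm before turn [ 42.54 -40.64   0.21] after [44.52 38.46  0.18]
```

Call:
send_rows(
  plan=[
    {"wz":-7.05},
    {"wz":-7.05},
    {"wz":-7.05},
    {"wz":-7.05},
    {"wz":-7.05},
    {"wz":-7.05},
    {"wz":-7.05},
    {"wz":-7.05},
    {"wz":-7.05},
    {"wz":-7.05},
    {"wz":-7.05},
    {"wz":-7.0},
  ],
)

```text
invalid input
```

Call:
send_rows(
  plan=[
    {"x":2.0,"y":2.6},
    {"x":2.0,"y":2.6},
    {"x":2.0,"y":2.6},
    {"x":2.0,"y":2.6},
    {"x":2.0,"y":2.6},
    {"x":2.0,"y":2.6},
    {"x":2.0,"y":2.6},
    {"x":2.0,"y":2.6},
    {"x":2.0,"y":2.6},
    {"x":2.0,"y":2.6},
    {"x":2.0,"y":2.6},
    {"x":2.0,"y":2.6},
    {"x":2.0,"y":2.6},
    {"x":2.0,"y":2.6},
    {"x":2.0,"y":2.6},
    {"x":2.0,"y":2.6},
    {"x":2.0,"y":2.0},
    {},
    {},
  ],
)

```text
invalid input
```

```bash
python3 - <<'E'
from h import *
import pickle
go((.5486,-.2447,.242),(.9866,.1633))
c=cal('wrist');cv2.imwrite('pics/w1.png',robot.capture('wrist'));pickle.dump(c,open('w1.pkl','wb'))
go((.534,-.156,.242),(.9866,.1633))
E
```

```text
clock 0.15 pos [ 0.1733 -0.6521  0.2418] F [-0.34 -0.05 -0.22] w 0.0849
turn deg [-5.000e-02 -4.000e-02 -8.451e+01]
shift cm before turn [ 46.73 -29.73   0.  ] after [ 3.406e+01  4.368e+01 -2.000e-02]
clock 0.2 pos [ 0.1733 -0.6521  0.2419] F [-1.18 -0.48  0.02] w 0.0851
turn deg [-4.000e-02 -3.000e-02 -8.452e+01]
shift cm before turn [ 4.760e+01 -3.868e+01  2.000e-02] after [ 4.306e+01  4.369e+01 -1.000e-02]
```

View pics/w1.png

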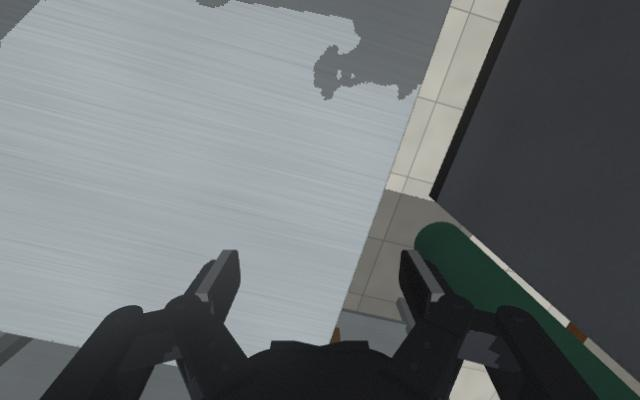

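The moves were refused, probably because every row needs all its fields. The arm hasn't moved.

Call:
send_rows(
  plan=[
    {"wx":0,"wy":0,"wz":-7.05,"x":0,"y":0,"z":0,"hand":0},
    {"wx":0,"wy":0,"wz":-7.05,"x":0,"y":0,"z":0,"hand":0},
    {"wx":0,"wy":0,"wz":-7.05,"x":0,"y":0,"z":0,"hand":0},
    {"wx":0,"wy":0,"wz":-7.05,"x":0,"y":0,"z":0,"hand":0},
    {"wx":0,"wy":0,"wz":-7.05,"x":0,"y":0,"z":0,"hand":0},
    {"wx":0,"wy":0,"wz":-7.05,"x":0,"y":0,"z":0,"hand":0},
    {"wx":0,"wy":0,"wz":-7.05,"x":0,"y":0,"z":0,"hand":0},
    {"wx":0,"wy":0,"wz":-7.05,"x":0,"y":0,"z":0,"hand":0},
    {"wx":0,"wy":0,"wz":-7.05,"x":0,"y":0,"z":0,"hand":0},
    {"wx":0,"wy":0,"wz":-7.05,"x":0,"y":0,"z":0,"hand":0},
    {"wx":0,"wy":0,"wz":-7.05,"x":0,"y":0,"z":0,"hand":0},
    {"wx":0,"wy":0,"wz":-7.0,"x":0,"y":0,"z":0,"hand":0},
  ],
)

```text
clock: 1.2
position: [0.1733, -0.6522, 0.2421]
ee_rot: [-2.024, -2.402, -0.0]
force: [-0.6, -0.0, -0.0]
grip_width: 0.0856
```

Call:
send_rows(
  plan=[
    {"wx":0,"wy":0,"wz":0,"x":2.0,"y":2.6,"z":0,"hand":0},
    {"wx":0,"wy":0,"wz":0,"x":2.0,"y":2.6,"z":0,"hand":0},
    {"wx":0,"wy":0,"wz":0,"x":2.0,"y":2.6,"z":0,"hand":0},
    {"wx":0,"wy":0,"wz":0,"x":2.0,"y":2.6,"z":0,"hand":0},
    {"wx":0,"wy":0,"wz":0,"x":2.0,"y":2.6,"z":0,"hand":0},
    {"wx":0,"wy":0,"wz":0,"x":2.0,"y":2.6,"z":0,"hand":0},
    {"wx":0,"wy":0,"wz":0,"x":2.0,"y":2.6,"z":0,"hand":0},
    {"wx":0,"wy":0,"wz":0,"x":2.0,"y":2.6,"z":0,"hand":0},
    {"wx":0,"wy":0,"wz":0,"x":2.0,"y":2.6,"z":0,"hand":0},
    {"wx":0,"wy":0,"wz":0,"x":2.0,"y":2.6,"z":0,"hand":0},
    {"wx":0,"wy":0,"wz":0,"x":2.0,"y":2.6,"z":0,"hand":0},
    {"wx":0,"wy":0,"wz":0,"x":2.0,"y":2.6,"z":0,"hand":0},
    {"wx":0,"wy":0,"wz":0,"x":2.0,"y":2.6,"z":0,"hand":0},
    {"wx":0,"wy":0,"wz":0,"x":2.0,"y":2.6,"z":0,"hand":0},
    {"wx":0,"wy":0,"wz":0,"x":2.0,"y":2.6,"z":0,"hand":0},
    {"wx":0,"wy":0,"wz":0,"x":2.0,"y":2.6,"z":0,"hand":0},
    {"wx":0,"wy":0,"wz":0,"x":2.0,"y":2.0,"z":0,"hand":0},
    {"wx":0,"wy":0,"wz":0,"x":0,"y":0,"z":0,"hand":0},
    {"wx":0,"wy":0,"wz":0,"x":0,"y":0,"z":0,"hand":0},
  ],
)

```text
clock: 2.78
position: [0.5485, -0.2438, 0.2421]
ee_rot: [-2.027, -2.399, -0.001]
force: [-0.7, -1.7, 0.1]
grip_width: 0.0856
```

```bash
python3 - <<'E'
from h import *
import pickle
c=cal('wrist');cv2.imwrite('pics/w1.png',robot.capture('wrist'));pickle.dump(c,open('w1.pkl','wb'))
go((.534,-.156,.242),(.9866,.1633))
E
```

```text
clock 2.8333 pos [ 0.5477 -0.2453  0.2421] F [ 0.28 -0.07 -0.39] w 0.0852
turn deg [-0.03 -0.01  0.09]
shift cm before turn [9.04 0.12 0.01] after [9.04 0.11 0.01]
```

View pics/w1.png

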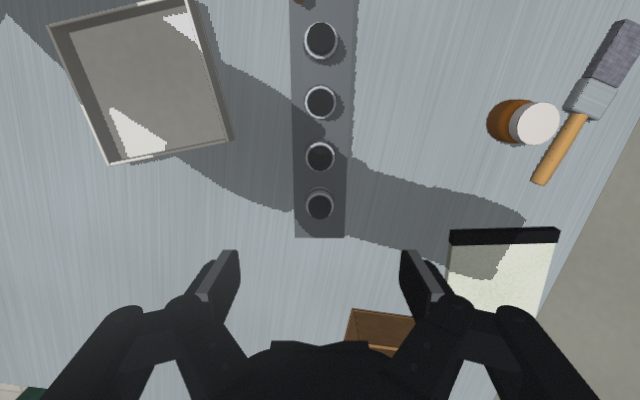

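All four caps are visible at about (320,41), (320,102), (320,157) and (320,206). Next is a second viewpoint.

Call:
send_rows(
  plan=[
    {"wx":0,"wy":0,"wz":0,"x":3.0,"y":0,"z":0,"hand":0},
    {"wx":0,"wy":0,"wz":0,"x":3.0,"y":0,"z":0,"hand":0},
    {"wx":0,"wy":0,"wz":0,"x":3.0,"y":0.1,"z":0,"hand":0},
    {"wx":0,"wy":0,"wz":0,"x":0,"y":0,"z":0,"hand":0},
    {"wx":0,"wy":0,"wz":0,"x":0,"y":0,"z":0,"hand":0},
    {"wx":0,"wy":0,"wz":0,"x":0,"y":0,"z":0,"hand":0},
  ],
)

```text
clock: 3.33
position: [0.5336, -0.1581, 0.2424]
ee_rot: [2.033, 2.394, -0.001]
force: [-0.2, -0.7, -0.7]
grip_width: 0.0852
```

```bash
python3 - <<'E'
from h import *
import pickle
c=cal('wrist');cv2.imwrite('pics/w2.png',robot.capture('wrist'));pickle.dump(c,open('w2.pkl','wb'))
go()
E
```

```text
clock 3.3833 pos [ 0.5337 -0.1583  0.2423] F [ 0.33 -0.6  -0.57] w 0.0855
```

View pics/w2.png

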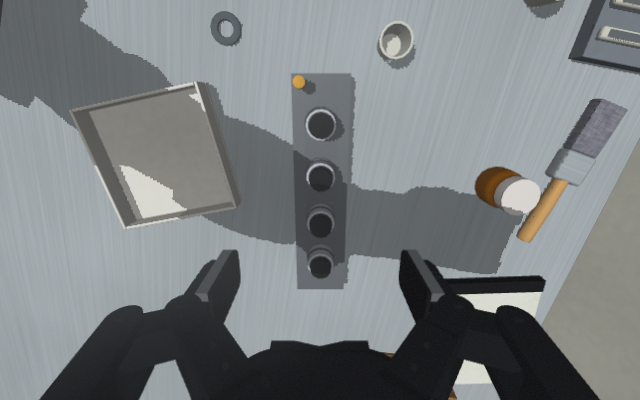

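All four caps and the pin (299,82) are visible here. The caps are at about (320,124), (320,176), (320,222) and (320,263).

```bash
python3 - <<'E'
from h import *
import pickle
k=6
def f(p,o):return [(p[0]+.5)/k-.5+o[0],(p[1]+.5)/k-.5+o[1]]
def cap(im,c,thr):
    x0,y0=c[0]-20,max(c[1]-22,0);g=cv2.resize(cv2.cvtColor(im[y0:c[1]+22,x0:c[0]+20],cv2.COLOR_BGR2GRAY),None,fx=k,fy=k,interpolation=cv2.INTER_CUBIC)
    m=(g<thr).astype(np.uint8);n,l,st,cc=cv2.connectedComponentsWithStats(m)
    L=l[(c[1]-y0)*k,20*k]
    if L==0:return None
    cn=max(cv2.findContours((l==L).astype(np.uint8),0,2)[0],key=cv2.contourArea);e=cv2.fitEllipse(cv2.convexHull(cn))
    return f(e[0],(x0,y0)),np.round(np.array(e[1])/k,1)
ims=[cv2.imread('pics/w1.png'),cv2.imread('pics/w2.png')];C=[pickle.load(open(p,'rb')) for p in('w1.pkl','w2.pkl')]
G=[[(320,41),(320,102),(320,157),(320,207)],[(320,124),(320,176),(320,222),(320,263)]]
for thr in(40,48,56):
  P=[]
  for i in range(4):
    r=[cap(ims[j],G[j][i],thr) for j in(0,1)]
    if None in r: print('none');continue
    X,e=tri(C,[r[0][0],r[1][0]]);P.append(X);print(thr,i+1,X.round(4),e,r[0][1],r[1][1])
  P=np.array(P);print(np.linalg.norm(np.diff(P[:,:2],axis=0),axis=1))
T=[cv2.resize(ims[j][0:300,250:390],None,fx=2.5,fy=2.5,interpolation=cv2.INTER_CUBIC)[-600-0*j:] if 0 else cv2.resize(ims[j][0:300,260:380],None,fx=2,fy=2,interpolation=cv2.INTER_CUBIC) for j in(0,1)]
cv2.imwrite('pics/cmp.png',np.hstack(T))
m=C[1];print('rack corners z.02',plane(m,[(291.5,73.5),(351.5,73.5),(344,289),(296.5,289.5)],.02).round(4))
print('pin z.05',plane(m,[(299,81.5)],.05).round(4))
E
```

```text
none
none
none
noneTraceback (most recent call last):
  File "<stdin>", line 20, in <module>
IndexError: too many indices for array: array is 1-dimensional, but 2 were indexed
```

```bash
python3 - <<'E'
from h import *
import pickle
k=6
def f(p,o):return [(p[0]+.5)/k-.5+o[0],(p[1]+.5)/k-.5+o[1]]
ims=[cv2.imread('pics/w1.png'),cv2.imread('pics/w2.png')];C=[pickle.load(open(p,'rb')) for p in('w1.pkl','w2.pkl')]
G=[[(320,41),(320,102),(320,157),(320,207)],[(320,124),(320,176),(320,222),(320,263)]]
for j in(0,1):
  for c in G[j]:
    print([int(v) for v in cv2.cvtColor(ims[j],6)[c[1],c[0]-22:c[0]+22]])
    print('  v',[int(v) for v in cv2.cvtColor(ims[j],6)[c[1]-22:c[1]+22,c[0]]])
T=[cv2.resize(ims[j][0:300,260:380],None,fx=2,fy=2,interpolation=cv2.INTER_CUBIC) for j in(0,1)]
cv2.imwrite('pics/cmp.png',np.hstack(T))
E
```

```text
[115, 114, 115, 115, 113, 118, 163, 191, 157, 74, 57, 57, 59, 55, 56, 58, 58, 57, 56, 57, 57, 55, 56, 57, 55, 55, 55, 57, 56, 56, 56, 56, 56, 57, 55, 55, 65, 95, 115, 97, 72, 77, 78, 77]
  v [114, 114, 112, 104, 57, 56, 56, 56, 56, 56, 58, 57, 56, 55, 55, 56, 58, 56, 58, 57, 56, 57, 56, 58, 56, 57, 56, 55, 56, 57, 58, 56, 54, 54, 49, 53, 67, 136, 182, 146, 80, 70, 65, 72]
[111, 111, 110, 111, 111, 101, 121, 184, 175, 92, 53, 52, 52, 53, 53, 55, 53, 54, 52, 54, 54, 52, 52, 52, 52, 53, 53, 54, 53, 53, 55, 54, 53, 52, 51, 68, 97, 105, 79, 71, 75, 74, 75, 76]
  v [113, 112, 112, 112, 98, 125, 174, 176, 128, 59, 54, 55, 54, 54, 52, 52, 53, 55, 53, 53, 53, 53, 52, 53, 53, 52, 51, 53, 52, 51, 53, 52, 52, 53, 52, 53, 118, 169, 143, 81, 96, 109, 110, 90]
[68, 69, 69, 71, 69, 70, 70, 88, 109, 87, 49, 41, 41, 41, 41, 43, 43, 43, 42, 41, 40, 44, 41, 42, 41, 41, 43, 42, 43, 42, 43, 42, 43, 45, 73, 102, 99, 66, 70, 71, 72, 72, 71, 70]
  v [70, 70, 67, 67, 75, 76, 88, 147, 183, 161, 103, 53, 42, 46, 50, 47, 47, 50, 50, 47, 43, 44, 41, 41, 42, 43, 39, 42, 41, 40, 43, 41, 41, 42, 40, 48, 68, 72, 70, 
[... 1179 characters left out ...]
107, 75, 44, 38, 39, 40, 38, 40, 39, 40, 38, 40, 39, 38, 39, 40, 40, 38, 40, 38, 38, 37, 38, 57, 92, 105, 83, 69, 69, 69, 68, 68, 69, 68]
  v [70, 70, 65, 77, 85, 85, 66, 62, 81, 85, 88, 109, 108, 77, 46, 37, 38, 37, 39, 39, 39, 39, 39, 39, 40, 38, 38, 39, 39, 39, 38, 41, 38, 40, 40, 38, 42, 47, 63, 69, 68, 70, 69, 70]
[110, 108, 108, 109, 108, 108, 108, 108, 108, 108, 111, 102, 60, 43, 39, 41, 41, 40, 41, 42, 42, 41, 41, 42, 40, 42, 39, 40, 39, 37, 37, 36, 53, 89, 110, 88, 69, 69, 71, 79, 94, 98, 103, 95]
  v [70, 69, 70, 81, 85, 87, 75, 56, 68, 82, 86, 87, 89, 110, 100, 62, 42, 39, 39, 38, 40, 44, 41, 39, 41, 43, 41, 42, 39, 40, 41, 41, 40, 46, 47, 47, 46, 77, 101, 104, 107, 106, 107, 107]
```

View pics/cmp.png

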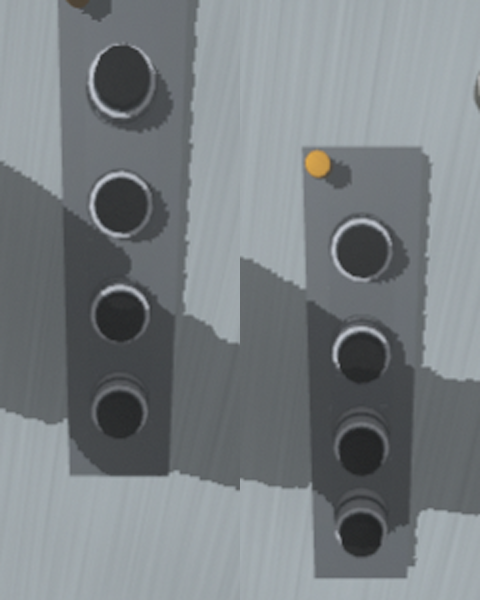

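```bash
python3 - <<'E'
from h import *
import pickle
k=6
def f(p,o):return [(p[0]+.5)/k-.5+o[0],(p[1]+.5)/k-.5+o[1]]
def cap(im,c):
    x0,y0=c[0]-20,max(c[1]-22,0);g=cv2.resize(cv2.cvtColor(im[y0:c[1]+22,x0:c[0]+20],6),None,fx=k,fy=k,interpolation=cv2.INTER_CUBIC)
    q=np.median(g[(c[1]-y0-5)*k:(c[1]-y0+5)*k,15*k:25*k])
    m=cv2.morphologyEx((g<q+13).astype(np.uint8),cv2.MORPH_OPEN,cv2.getStructuringElement(2,(49,49)));n,l,st,cc=cv2.connectedComponentsWithStats(m)
    L=l[(c[1]-y0)*k,20*k]
    cn=max(cv2.findContours((l==L).astype(np.uint8),0,2)[0],key=cv2.contourArea);e=cv2.fitEllipse(cv2.convexHull(cn))
    return f(e[0],(x0,y0)),np.round(np.array(e[1])/k,1)
ims=[cv2.imread('pics/w1.png'),cv2.imread('pics/w2.png')];C=[pickle.load(open(p,'rb')) for p in('w1.pkl','w2.pkl')]
G=[[(320,41),(320,102),(320,157),(320,207)],[(320,124),(320,176),(320,222),(320,263)]]
P=[]
for i in range(4):
    r=[cap(ims[j],G[j][i]) for j in(0,1)]
    X,e=tri(C,[r[0][0],r[1][0]]);P.append(X);print(i+1,X.round(4),e,r[0],r[1],'z.058:',plane(C[0],[r[0][0]],.058)[0][:2].round(4),plane(C[1],[r[1][0]],.058)[0][:2].round(4))
P=np.array(P);print(np.linalg.norm(np.diff(P[:,:2],axis=0),axis=1))
m=C[1];r=plane(m,[(291.5,73.5),(351.5,73.5),(344,289),(296.5,289.5)],.02);print('rack corners z.02',r.round(4),r.mean(0))
print('pin z.05',plane(m,[(299,81.5)],.05).round(4))
go((.5255,-.103,.08),(.9866,.1633))
E
```

```text
1 [ 0.5255 -0.1023  0.0503] [np.float64(0.0), np.float64(0.0)] ([320.6678059895833, 38.74197896321614], array([27.1, 32.3])) ([320.80039469401044, 125.19984436035156], array([24.6, 25.3])) z.058: [ 0.5257 -0.1037] [ 0.5254 -0.1016]
2 [ 0.5354 -0.1635  0.0528] [np.float64(0.1), np.float64(0.1)] ([320.2691141764323, 102.21541595458984], array([25.4, 26.5])) ([320.52590560913086, 178.8817927042643], array([23.3, 25.7])) z.058: [ 0.5354 -0.1635] [ 0.535  -0.1621]
3 [ 0.545  -0.2245  0.0507] [np.float64(0.1), np.float64(0.1)] ([319.59715525309247, 157.8829778035482], array([23.8, 24.2])) ([320.30402119954425, 225.4038823445638], array([21.9, 23.7])) z.058: [ 0.5447 -0.2231] [ 0.5445 -0.2211]
4 [ 0.555  -0.286   0.0486] [np.float64(0.0), np.float64(0.0)] ([319.32578531901044, 206.95630645751953], array([22.3, 23.4])) ([320.18102010091144, 266.78254954020184], array([20.7, 21.1])) z.058: [ 0.5544 -0.2823] [ 0.554  -0.2799]
[0.06203784 0.06177604 0.06224207]
rack corners z.02 [[ 0.4828 -0.0524  0.02  ]
 [ 0.5518 -0.0411  0.02  ]
 [ 0.6    -0.3371  0.02  ]
 [ 0.5293 -0.3496  0.02  ]] [ 0.54097206 -0.19504538  0.02      ]
pin z.05 [[ 0.4949 -0.0608  0.05  ]]
clock 3.3833 pos [ 0.5337 -0.1583  0.2423] F [ 0.33 -0.6  -0.57] w 0.0855
turn deg [-0.01  0.03 -0.1 ]
shift cm before turn [ 5.6   0.09 16.23] after [ 5.59  0.1  16.23]
```

Positions agree to 1–2 mm and the pitch is 62 mm, as given. I'll close the hand and go above cap 1.

Call:
send_rows(
  grip_force=40,
  plan=[
    {"wx":0,"wy":0,"wz":0,"x":2.8,"y":0.05,"z":0,"hand":255},
    {"wx":0,"wy":0,"wz":0,"x":2.8,"y":0.05,"z":0,"hand":255},
    {"wx":0,"wy":0,"wz":0,"x":0,"y":0,"z":3.0,"hand":255},
    {"wx":0,"wy":0,"wz":0,"x":0,"y":0,"z":3.0,"hand":255},
    {"wx":0,"wy":0,"wz":0,"x":0,"y":0,"z":3.0,"hand":255},
    {"wx":0,"wy":0,"wz":0,"x":0,"y":0,"z":3.0,"hand":255},
    {"wx":0,"wy":0,"wz":0,"x":0,"y":0,"z":2.0,"hand":255},
    {"wx":0,"wy":0,"wz":0,"x":0,"y":0,"z":1.5,"hand":255},
    {"wx":0,"wy":0,"wz":0,"x":0,"y":0,"z":0.7,"hand":255},
    {"wx":0,"wy":0,"wz":0,"x":0,"y":0,"z":0,"hand":255},
    {"wx":0,"wy":0,"wz":0,"x":0,"y":0,"z":0,"hand":255},
    {"wx":0,"wy":0,"wz":0,"x":0,"y":0,"z":0,"hand":255},
  ],
)

```text
clock: 4.38
position: [0.5264, -0.1016, 0.0813]
ee_rot: [2.031, 2.395, 0.001]
force: [-0.3, 1.2, 0.4]
grip_width: 0.0003
```

```bash
python3 - <<'E'
from h import *
go((.5255,-.103,.08),(.9866,.1633))
cv2.imwrite('pics/w3.png',robot.capture('wrist'));go()
E
```

```text
clock 4.3833 pos [ 0.5264 -0.1016  0.0813] F [-0.26  1.16  0.37] w 0.0003
turn deg [ 0.07  0.03 -0.01]
shift cm before turn [-0.12 -0.12  0.13] after [-0.12 -0.11  0.13]
clock 4.4333 pos [ 0.5265 -0.1015  0.0814] F [0.36 0.04 0.55] w -0.0001
```

View pics/w3.png

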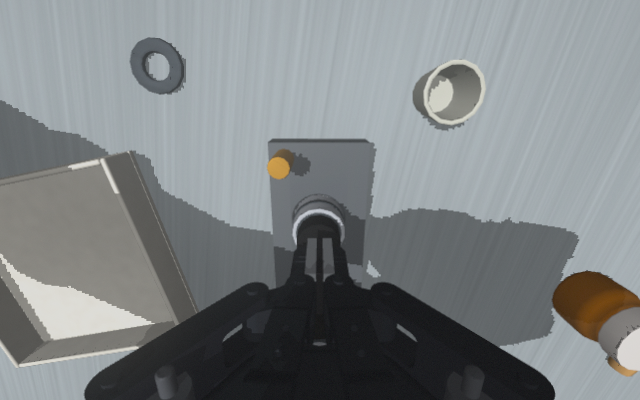

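The closed tips are centred on cap 1 (320,235). Now to step down with force checks.

Call:
send_rows(
  plan=[
    {"wx":0,"wy":0,"wz":0,"x":-0.1,"y":-0.1,"z":0.3,"hand":255},
    {"wx":0,"wy":0,"wz":0,"x":0,"y":0,"z":0.3,"hand":255},
    {"wx":0,"wy":0,"wz":0,"x":0,"y":0,"z":0.1,"hand":255},
    {"wx":0,"wy":0,"wz":0,"x":0,"y":0,"z":0,"hand":255},
    {"wx":0,"wy":0,"wz":0,"x":0,"y":0,"z":0,"hand":255},
  ],
)

```text
clock: 4.85
position: [0.525, -0.1022, 0.0733]
ee_rot: [-2.031, -2.397, -0.0]
force: [-0.1, -0.1, 0.0]
grip_width: -0.0
```

Call:
send_rows(
  plan=[
    {"wx":0,"wy":0,"wz":0,"x":0,"y":0,"z":0.2,"hand":255},
    {"wx":0,"wy":0,"wz":0,"x":0,"y":0,"z":0,"hand":255},
    {"wx":0,"wy":0,"wz":0,"x":0,"y":0,"z":0,"hand":255},
  ],
)

```text
clock: 5.1
position: [0.5249, -0.1022, 0.0712]
ee_rot: [-2.031, -2.396, 0.0]
force: [0.1, 1.0, -0.3]
grip_width: -0.0003
```

Call:
send_rows(
  plan=[
    {"wx":0,"wy":0,"wz":0,"x":0,"y":0,"z":0.2,"hand":255},
    {"wx":0,"wy":0,"wz":0,"x":0,"y":0,"z":0,"hand":255},
    {"wx":0,"wy":0,"wz":0,"x":0,"y":0,"z":0,"hand":255},
  ],
)

```text
clock: 5.35
position: [0.5252, -0.1022, 0.0694]
ee_rot: [2.031, 2.396, 0.0]
force: [0.5, 0.5, 3.5]
grip_width: 0.0004
```

Call:
send_rows(
  plan=[
    {"wx":0,"wy":0,"wz":0,"x":0,"y":0,"z":0.2,"hand":255},
    {"wx":0,"wy":0,"wz":0,"x":0,"y":0,"z":0,"hand":255},
    {"wx":0,"wy":0,"wz":0,"x":0,"y":0,"z":0,"hand":255},
  ],
)

```text
clock: 5.6
position: [0.5253, -0.1023, 0.0677]
ee_rot: [2.031, 2.396, 0.0]
force: [-1.5, -0.1, 8.4]
grip_width: 0.0002
```

Call:
send_rows(
  plan=[
    {"wx":0,"wy":0,"wz":0,"x":0,"y":0,"z":0.25,"hand":255},
    {"wx":0,"wy":0,"wz":0,"x":0,"y":0,"z":0,"hand":255},
    {"wx":0,"wy":0,"wz":0,"x":0,"y":0,"z":0,"hand":255},
    {"wx":0,"wy":0,"wz":0,"x":0,"y":0,"z":0,"hand":255},
    {"wx":0,"wy":0,"wz":0,"x":0,"y":0,"z":0,"hand":255},
  ],
)

```text
clock: 6.02
position: [0.5254, -0.1022, 0.0655]
ee_rot: [2.031, 2.396, 0.001]
force: [-2.6, 0.5, 15.8]
grip_width: 0.0003
```

Foot 1 gives about 15.8 N at 4.9 mm, so it is sound. On to foot 2.

Call:
send_rows(
  plan=[
    {"wx":0,"wy":0,"wz":0,"x":0,"y":0,"z":0,"hand":255},
    {"wx":0,"wy":0,"wz":0,"x":0,"y":0,"z":-1.0,"hand":255},
    {"wx":0,"wy":0,"wz":0,"x":0,"y":0,"z":-1.0,"hand":255},
    {"wx":0,"wy":0,"wz":0,"x":-3.1,"y":0,"z":0,"hand":255},
    {"wx":0,"wy":0,"wz":0,"x":-3.1,"y":0,"z":0,"hand":255},
    {"wx":0,"wy":0,"wz":0,"x":0,"y":0,"z":0,"hand":255},
    {"wx":0,"wy":0,"wz":0,"x":0,"y":0,"z":0,"hand":255},
    {"wx":0,"wy":0,"wz":0,"x":0,"y":0,"z":0.8,"hand":255},
    {"wx":0,"wy":0,"wz":0,"x":0,"y":0,"z":0,"hand":255},
    {"wx":0,"wy":0,"wz":0,"x":0,"y":0,"z":0,"hand":255},
  ],
)

```text
clock: 6.85
position: [0.5347, -0.1623, 0.0763]
ee_rot: [-2.029, -2.397, 0.0]
force: [0.4, 0.5, -0.6]
grip_width: 0.0003
```

Call:
send_rows(
  plan=[
    {"wx":0,"wy":0,"wz":0,"x":-0.15,"y":0.05,"z":0.2,"hand":255},
    {"wx":0,"wy":0,"wz":0,"x":0,"y":0,"z":0,"hand":255},
    {"wx":0,"wy":0,"wz":0,"x":0,"y":0,"z":0,"hand":255},
  ],
)

```text
clock: 7.1
position: [0.5359, -0.1646, 0.0748]
ee_rot: [-2.031, -2.397, -0.0]
force: [-0.2, -0.2, -0.7]
grip_width: -0.0002
```

Call:
send_rows(
  plan=[
    {"wx":0,"wy":0,"wz":0,"x":0,"y":0,"z":0.2,"hand":255},
    {"wx":0,"wy":0,"wz":0,"x":0,"y":0,"z":0,"hand":255},
    {"wx":0,"wy":0,"wz":0,"x":0,"y":0,"z":0,"hand":255},
  ],
)

```text
clock: 7.35
position: [0.5358, -0.1647, 0.0728]
ee_rot: [-2.031, -2.397, -0.0]
force: [1.1, -0.0, 1.2]
grip_width: -0.0001
```

Call:
send_rows(
  plan=[
    {"wx":0,"wy":0,"wz":0,"x":0,"y":0,"z":0.2,"hand":255},
    {"wx":0,"wy":0,"wz":0,"x":0,"y":0,"z":0,"hand":255},
    {"wx":0,"wy":0,"wz":0,"x":0,"y":0,"z":0,"hand":255},
  ],
)

```text
clock: 7.6
position: [0.5358, -0.1648, 0.0707]
ee_rot: [-2.031, -2.396, 0.0]
force: [-0.4, -0.6, -0.0]
grip_width: 0.0001
```

Call:
send_rows(
  plan=[
    {"wx":0,"wy":0,"wz":0,"x":0,"y":0,"z":0.2,"hand":255},
    {"wx":0,"wy":0,"wz":0,"x":0,"y":0,"z":0,"hand":255},
    {"wx":0,"wy":0,"wz":0,"x":0,"y":0,"z":0,"hand":255},
  ],
)

```text
clock: 7.85
position: [0.5361, -0.1648, 0.069]
ee_rot: [2.031, 2.396, 0.0]
force: [-1.4, 0.4, 4.7]
grip_width: 0.0002
```

Call:
send_rows(
  plan=[
    {"wx":0,"wy":0,"wz":0,"x":0,"y":0,"z":0.2,"hand":255},
    {"wx":0,"wy":0,"wz":0,"x":0,"y":0,"z":0.18,"hand":255},
    {"wx":0,"wy":0,"wz":0,"x":0,"y":0,"z":0,"hand":255},
    {"wx":0,"wy":0,"wz":0,"x":0,"y":0,"z":0,"hand":255},
    {"wx":0,"wy":0,"wz":0,"x":0,"y":0,"z":0,"hand":255},
    {"wx":0,"wy":0,"wz":0,"x":0,"y":0,"z":0,"hand":255},
  ],
)

```text
clock: 8.35
position: [0.5363, -0.1649, 0.0658]
ee_rot: [2.031, 2.396, 0.0]
force: [-3.4, 0.3, 14.3]
grip_width: -0.0002
```

Foot 2 gives 14.3 N at about 4.6 mm, so it is sound too. On to foot 3.

Call:
send_rows(
  plan=[
    {"wx":0,"wy":0,"wz":0,"x":0,"y":0,"z":0,"hand":255},
    {"wx":0,"wy":0,"wz":0,"x":0,"y":0,"z":-1.0,"hand":255},
    {"wx":0,"wy":0,"wz":0,"x":0,"y":0,"z":-1.0,"hand":255},
    {"wx":0,"wy":0,"wz":0,"x":-3.1,"y":-0.05,"z":0,"hand":255},
    {"wx":0,"wy":0,"wz":0,"x":-3.1,"y":0,"z":0,"hand":255},
    {"wx":0,"wy":0,"wz":0,"x":0,"y":0,"z":0,"hand":255},
    {"wx":0,"wy":0,"wz":0,"x":0,"y":0,"z":0,"hand":255},
    {"wx":0,"wy":0,"wz":0,"x":0,"y":0,"z":0.8,"hand":255},
    {"wx":0,"wy":0,"wz":0,"x":0,"y":0,"z":0,"hand":255},
    {"wx":0,"wy":0,"wz":0,"x":0,"y":0,"z":0,"hand":255},
  ],
)

```text
clock: 9.18
position: [0.5452, -0.2249, 0.0765]
ee_rot: [-2.029, -2.397, 0.0]
force: [-0.5, -0.3, -0.2]
grip_width: -0.0001
```

Call:
send_rows(
  plan=[
    {"wx":0,"wy":0,"wz":0,"x":0,"y":0,"z":0.2,"hand":255},
    {"wx":0,"wy":0,"wz":0,"x":0,"y":0,"z":0,"hand":255},
    {"wx":0,"wy":0,"wz":0,"x":0,"y":0,"z":0,"hand":255},
  ],
)

```text
clock: 9.43
position: [0.5456, -0.2257, 0.075]
ee_rot: [-2.03, -2.397, -0.0]
force: [0.0, -0.5, 0.1]
grip_width: -0.0001
```

Call:
send_rows(
  plan=[
    {"wx":0,"wy":0,"wz":0,"x":0,"y":0,"z":0.2,"hand":255},
    {"wx":0,"wy":0,"wz":0,"x":0,"y":0,"z":0,"hand":255},
    {"wx":0,"wy":0,"wz":0,"x":0,"y":0,"z":0,"hand":255},
  ],
)

```text
clock: 9.68
position: [0.5455, -0.2261, 0.0729]
ee_rot: [-2.031, -2.396, 0.0]
force: [-0.1, -0.7, 0.4]
grip_width: 0.0001
```

Call:
send_rows(
  plan=[
    {"wx":0,"wy":0,"wz":0,"x":0,"y":0,"z":0.2,"hand":255},
    {"wx":0,"wy":0,"wz":0,"x":0,"y":0,"z":0,"hand":255},
    {"wx":0,"wy":0,"wz":0,"x":0,"y":0,"z":0,"hand":255},
  ],
)

```text
clock: 9.93
position: [0.5454, -0.226, 0.0709]
ee_rot: [-2.031, -2.396, 0.0]
force: [-0.1, -0.3, -0.6]
grip_width: -0.0
```

Call:
send_rows(
  plan=[
    {"wx":0,"wy":0,"wz":0,"x":0,"y":0,"z":0.2,"hand":255},
    {"wx":0,"wy":0,"wz":0,"x":0,"y":0,"z":0,"hand":255},
    {"wx":0,"wy":0,"wz":0,"x":0,"y":0,"z":0,"hand":255},
  ],
)

```text
clock: 10.18
position: [0.5455, -0.226, 0.0689]
ee_rot: [-2.031, -2.396, -0.0]
force: [-0.6, -0.2, 0.4]
grip_width: 0.0002
```

Call:
send_rows(
  plan=[
    {"wx":0,"wy":0,"wz":0,"x":0,"y":0,"z":0.2,"hand":255},
    {"wx":0,"wy":0,"wz":0,"x":0,"y":0,"z":0,"hand":255},
    {"wx":0,"wy":0,"wz":0,"x":0,"y":0,"z":0,"hand":255},
  ],
)

```text
clock: 10.43
position: [0.5457, -0.2261, 0.0671]
ee_rot: [2.031, 2.396, 0.0]
force: [-0.5, 0.8, 2.3]
grip_width: -0.0004
```

Call:
send_rows(
  plan=[
    {"wx":0,"wy":0,"wz":0,"x":0,"y":0,"z":0.2,"hand":255},
    {"wx":0,"wy":0,"wz":0,"x":0,"y":0,"z":0,"hand":255},
    {"wx":0,"wy":0,"wz":0,"x":0,"y":0,"z":0,"hand":255},
  ],
)

```text
clock: 10.68
position: [0.5457, -0.2261, 0.0651]
ee_rot: [2.031, 2.396, 0.0]
force: [-1.0, -0.1, 3.5]
grip_width: -0.0002
```

Call:
send_rows(
  plan=[
    {"wx":0,"wy":0,"wz":0,"x":0,"y":0,"z":0.15,"hand":255},
    {"wx":0,"wy":0,"wz":0,"x":0,"y":0,"z":0,"hand":255},
    {"wx":0,"wy":0,"wz":0,"x":0,"y":0,"z":0,"hand":255},
    {"wx":0,"wy":0,"wz":0,"x":0,"y":0,"z":0,"hand":255},
  ],
)

```text
clock: 11.02
position: [0.5457, -0.2261, 0.0637]
ee_rot: [2.031, 2.396, 0.0]
force: [-0.7, 0.0, 5.1]
grip_width: -0.0002
```

Call:
send_rows(
  plan=[
    {"wx":0,"wy":0,"wz":0,"x":0,"y":0,"z":0,"hand":255},
  ],
)

```text
clock: 11.1
position: [0.5457, -0.2261, 0.0637]
ee_rot: [2.031, 2.396, 0.0]
force: [-0.4, -0.4, 5.4]
grip_width: 0.0
```

Call:
send_rows(
  plan=[
    {"wx":0,"wy":0,"wz":0,"x":0,"y":0,"z":0,"hand":255},
  ],
)

```text
clock: 11.18
position: [0.5457, -0.2261, 0.0637]
ee_rot: [2.031, 2.396, 0.0]
force: [-1.0, -0.6, 5.1]
grip_width: -0.0001
```

Foot 3 is clearly soft, at about 5.2 N and roughly 4.3 mm. I'll press 0.7 mm more and hold.

Call:
send_rows(
  plan=[
    {"wx":0,"wy":0,"wz":0,"x":0,"y":0,"z":0.07,"hand":255},
    {"wx":0,"wy":0,"wz":0,"x":0,"y":0,"z":0,"hand":255},
    {"wx":0,"wy":0,"wz":0,"x":0,"y":0,"z":0,"hand":255},
    {"wx":0,"wy":0,"wz":0,"x":0,"y":0,"z":0,"hand":255},
    {"wx":0,"wy":0,"wz":0,"x":0,"y":0,"z":0,"hand":255},
  ],
)

```text
clock: 11.6
position: [0.5457, -0.2261, 0.063]
ee_rot: [2.031, 2.396, 0.0]
force: [-0.3, 0.7, 6.1]
grip_width: -0.0001
```

Call:
send_rows(
  plan=[
    {"wx":0,"wy":0,"wz":0,"x":0,"y":0,"z":0,"hand":255},
    {"wx":0,"wy":0,"wz":0,"x":0,"y":0,"z":-1.1,"hand":255},
    {"wx":0,"wy":0,"wz":0,"x":0,"y":0,"z":-1.1,"hand":255},
    {"wx":0,"wy":0,"wz":0,"x":-3.1,"y":0,"z":0,"hand":255},
    {"wx":0,"wy":0,"wz":0,"x":-3.1,"y":0,"z":0,"hand":255},
    {"wx":0,"wy":0,"wz":0,"x":0,"y":0,"z":0,"hand":255},
    {"wx":0,"wy":0,"wz":0,"x":0,"y":0,"z":0,"hand":255},
    {"wx":0,"wy":0,"wz":0,"x":0,"y":0,"z":0.8,"hand":255},
    {"wx":0,"wy":0,"wz":0,"x":0,"y":0,"z":0,"hand":255},
    {"wx":0,"wy":0,"wz":0,"x":0,"y":0,"z":0,"hand":255},
  ],
)

```text
clock: 12.43
position: [0.5554, -0.286, 0.0764]
ee_rot: [-2.029, -2.397, -0.0]
force: [-0.1, -0.0, 0.2]
grip_width: 0.0005
```

Call:
send_rows(
  plan=[
    {"wx":0,"wy":0,"wz":0,"x":0,"y":0,"z":0.2,"hand":255},
    {"wx":0,"wy":0,"wz":0,"x":0,"y":0,"z":0,"hand":255},
    {"wx":0,"wy":0,"wz":0,"x":0,"y":0,"z":0,"hand":255},
  ],
)

```text
clock: 12.68
position: [0.5558, -0.2868, 0.0748]
ee_rot: [-2.03, -2.397, -0.0]
force: [-0.3, -0.1, 0.7]
grip_width: -0.0001
```

Call:
send_rows(
  plan=[
    {"wx":0,"wy":0,"wz":0,"x":0,"y":0,"z":0.2,"hand":255},
    {"wx":0,"wy":0,"wz":0,"x":0,"y":0,"z":0,"hand":255},
    {"wx":0,"wy":0,"wz":0,"x":0,"y":0,"z":0,"hand":255},
  ],
)

```text
clock: 12.93
position: [0.5557, -0.2871, 0.0727]
ee_rot: [-2.031, -2.397, -0.0]
force: [0.1, 0.3, -0.4]
grip_width: 0.0004
```

Call:
send_rows(
  plan=[
    {"wx":0,"wy":0,"wz":0,"x":0,"y":0,"z":0.2,"hand":255},
    {"wx":0,"wy":0,"wz":0,"x":0,"y":0,"z":0,"hand":255},
    {"wx":0,"wy":0,"wz":0,"x":0,"y":0,"z":0,"hand":255},
  ],
)

```text
clock: 13.18
position: [0.5556, -0.2872, 0.0707]
ee_rot: [-2.031, -2.396, -0.0]
force: [-0.2, 0.1, 0.4]
grip_width: -0.0003
```

Call:
send_rows(
  plan=[
    {"wx":0,"wy":0,"wz":0,"x":0,"y":0,"z":0.2,"hand":255},
    {"wx":0,"wy":0,"wz":0,"x":0,"y":0,"z":0,"hand":255},
    {"wx":0,"wy":0,"wz":0,"x":0,"y":0,"z":0,"hand":255},
  ],
)

```text
clock: 13.43
position: [0.5556, -0.2872, 0.0687]
ee_rot: [-2.031, -2.396, -0.0]
force: [0.1, -0.7, 0.5]
grip_width: 0.0001
```

Call:
send_rows(
  plan=[
    {"wx":0,"wy":0,"wz":0,"x":0,"y":0,"z":0.2,"hand":255},
    {"wx":0,"wy":0,"wz":0,"x":0,"y":0,"z":0,"hand":255},
    {"wx":0,"wy":0,"wz":0,"x":0,"y":0,"z":0,"hand":255},
  ],
)

```text
clock: 13.68
position: [0.5556, -0.2872, 0.0667]
ee_rot: [-2.031, -2.396, -0.0]
force: [0.1, 0.0, -0.7]
grip_width: 0.0002
```

Call:
send_rows(
  plan=[
    {"wx":0,"wy":0,"wz":0,"x":0,"y":0,"z":0.2,"hand":255},
    {"wx":0,"wy":0,"wz":0,"x":0,"y":0,"z":0,"hand":255},
    {"wx":0,"wy":0,"wz":0,"x":0,"y":0,"z":0,"hand":255},
  ],
)

```text
clock: 13.93
position: [0.5559, -0.2873, 0.0651]
ee_rot: [2.031, 2.396, 0.0]
force: [-1.9, -0.3, 5.3]
grip_width: -0.0003
```

Call:
send_rows(
  plan=[
    {"wx":0,"wy":0,"wz":0,"x":0,"y":0,"z":0.2,"hand":255},
    {"wx":0,"wy":0,"wz":0,"x":0,"y":0,"z":0.18,"hand":255},
    {"wx":0,"wy":0,"wz":0,"x":0,"y":0,"z":0,"hand":255},
    {"wx":0,"wy":0,"wz":0,"x":0,"y":0,"z":0,"hand":255},
    {"wx":0,"wy":0,"wz":0,"x":0,"y":0,"z":0,"hand":255},
    {"wx":0,"wy":0,"wz":0,"x":0,"y":0,"z":0,"hand":255},
  ],
)

```text
clock: 14.43
position: [0.5561, -0.2874, 0.0619]
ee_rot: [2.031, 2.396, 0.0]
force: [-3.3, 1.3, 13.5]
grip_width: -0.0001
```

Foot 4 gives 13.5 N at about 4.6 mm, so it is sound. Foot 3 is the soft one. I'll rise, go back over foot 3 and open.

Call:
send_rows(
  plan=[
    {"wx":0,"wy":0,"wz":0,"x":0,"y":0,"z":0,"hand":255},
    {"wx":0,"wy":0,"wz":0,"x":0,"y":0,"z":-2.5,"hand":255},
    {"wx":0,"wy":0,"wz":0,"x":0,"y":0,"z":-3.5,"hand":255},
    {"wx":0,"wy":0,"wz":0,"x":3.1,"y":0,"z":0,"hand":0},
    {"wx":0,"wy":0,"wz":0,"x":3.1,"y":0,"z":0,"hand":0},
    {"wx":0,"wy":0,"wz":0,"x":0,"y":0,"z":0,"hand":0},
    {"wx":0,"wy":0,"wz":0,"x":0,"y":0,"z":0,"hand":0},
    {"wx":0,"wy":0,"wz":0,"x":0,"y":0,"z":0,"hand":0},
    {"wx":0,"wy":0,"wz":0,"x":0,"y":0,"z":0,"hand":0},
    {"wx":0,"wy":0,"wz":0,"x":0,"y":0,"z":0,"hand":0},
  ],
)

```text
clock: 15.27
position: [0.5455, -0.227, 0.1207]
ee_rot: [-2.033, -2.395, 0.0]
force: [0.5, -0.7, -0.4]
grip_width: 0.0833
```

```bash
python3 - <<'E'
from h import *
go((.5454,-.2255,.034),(.9866,.1633))
cv2.imwrite('pics/w4.png',robot.capture('wrist'))
E
```

```text
clock 15.2667 pos [ 0.5455 -0.227   0.1207] F [ 0.46 -0.7  -0.39] w 0.0833
turn deg [-0.02 -0.   -0.04]
shift cm before turn [0.15 0.02 8.67] after [0.15 0.02 8.67]
```

View pics/w4.png

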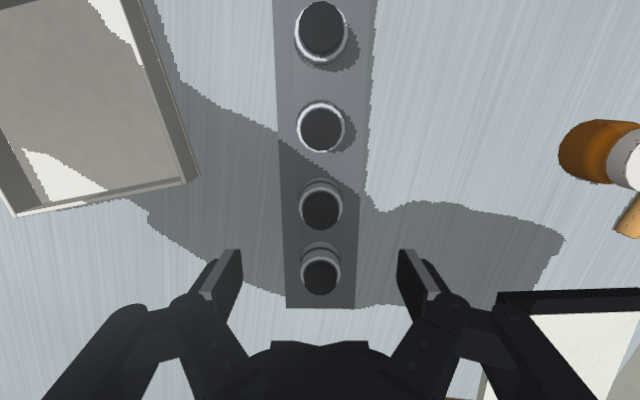

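The open jaws straddle the row over foot 3 (320,207), clear of the near tray. I'll go down and grip.

Call:
send_rows(
  grip_force=50,
  plan=[
    {"wx":0,"wy":0,"wz":0,"x":0.1,"y":0,"z":2.5,"hand":0},
    {"wx":0,"wy":0,"wz":0,"x":0,"y":0,"z":2.5,"hand":0},
    {"wx":0,"wy":0,"wz":0,"x":0,"y":0,"z":2.0,"hand":0},
    {"wx":0,"wy":0,"wz":0,"x":0,"y":0,"z":1.0,"hand":0},
    {"wx":0,"wy":0,"wz":0,"x":0,"y":0,"z":0.6,"hand":0},
    {"wx":0,"wy":0,"wz":0,"x":0,"y":0,"z":0,"hand":0},
    {"wx":0,"wy":0,"wz":0,"x":0,"y":0,"z":0,"hand":0},
  ],
)

```text
clock: 15.9
position: [0.5458, -0.2252, 0.0356]
ee_rot: [2.031, 2.396, 0.0]
force: [1.1, -0.2, 0.3]
grip_width: 0.0856
```

```bash
python3 - <<'E'
from h import *
go((.5454,-.2255,.034),(.9866,.1633))
E
```

```text
clock 15.9 pos [ 0.5458 -0.2252  0.0356] F [ 1.11 -0.19  0.31] w 0.0856
turn deg [0.03 0.01 0.02]
shift cm before turn [-0.02 -0.04  0.16] after [-0.02 -0.04  0.16]
```

Call:
send_rows(
  plan=[
    {"wx":0,"wy":0,"wz":0,"x":0,"y":0,"z":0.1,"hand":120},
    {"wx":0,"wy":0,"wz":0,"x":0,"y":0,"z":0,"hand":255},
    {"wx":0,"wy":0,"wz":0,"x":0,"y":0,"z":0,"hand":255},
    {"wx":0,"wy":0,"wz":0,"x":0,"y":0,"z":0,"hand":255},
    {"wx":0,"wy":0,"wz":0,"x":0,"y":0,"z":0,"hand":255},
    {"wx":0,"wy":0,"wz":0,"x":0,"y":0,"z":0,"hand":255},
    {"wx":0,"wy":0,"wz":0,"x":0,"y":0,"z":0,"hand":255},
  ],
)

```text
clock: 16.48
position: [0.5456, -0.2252, 0.0348]
ee_rot: [2.031, 2.396, 0.0]
force: [-2.0, 1.6, 8.2]
grip_width: 0.0345
```

Call:
send_rows(
  plan=[
    {"wx":0,"wy":0,"wz":0,"x":0,"y":0,"z":-0.3,"hand":255},
    {"wx":0,"wy":0,"wz":0,"x":0,"y":0,"z":-0.7,"hand":255},
    {"wx":0,"wy":0,"wz":0,"x":0,"y":0,"z":-1.0,"hand":255},
    {"wx":0,"wy":0,"wz":0,"x":0,"y":0,"z":-2.0,"hand":255},
    {"wx":0,"wy":0,"wz":0,"x":0,"y":0,"z":-3.0,"hand":255},
    {"wx":0,"wy":0,"wz":0,"x":0,"y":0,"z":-3.0,"hand":255},
    {"wx":0,"wy":0,"wz":0,"x":0,"y":0,"z":0,"hand":255},
    {"wx":0,"wy":0,"wz":0,"x":0,"y":0,"z":0,"hand":255},
  ],
)

```text
clock: 17.15
position: [0.5464, -0.2255, 0.1365]
ee_rot: [2.029, 2.394, 0.002]
force: [0.5, -0.5, -1.1]
grip_width: 0.0344
```

```bash
python3 - <<'E'
from h import *
cv2.imwrite('pics/w5.png',robot.capture('wrist'));cv2.imwrite('pics/s5.png',cv2.resize(robot.capture('side')[60:260,200:440],None,fx=3,fy=3))
go((.5608,.1930,.134))
E
```

```text
clock 17.25 pos [ 0.545  -0.2251  0.1339] F [-1.04 -0.29 -0.98] w 0.034
shift cm before turn [ 4.099e+01  8.410e+00 -1.000e-02] after [ 4.099e+01  8.410e+00 -1.000e-02]
```

View pics/w5.png

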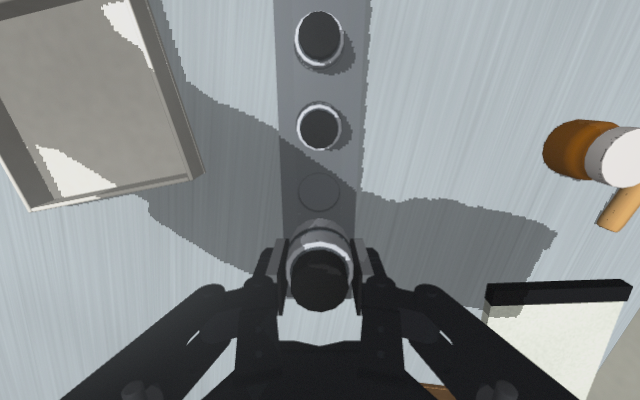

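View pics/s5.png

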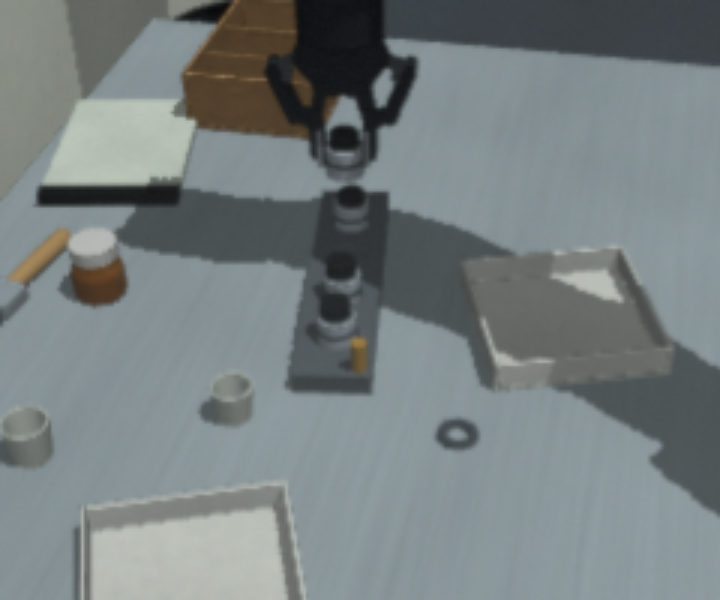

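The foot is held upright, pocket 3 is empty (320,192) and its neighbours are still standing. I'll carry it to the far tray.

Call:
send_rows(
  plan=[
    {"wx":0,"wy":0,"wz":0,"x":1.5,"y":0.3,"z":0,"hand":255},
    {"wx":0,"wy":0,"wz":0,"x":2.5,"y":0.5,"z":0,"hand":255},
    {"wx":0,"wy":0,"wz":0,"x":2.5,"y":0.5,"z":0,"hand":255},
    {"wx":0,"wy":0,"wz":0,"x":2.5,"y":0.5,"z":0,"hand":255},
    {"wx":0,"wy":0,"wz":0,"x":2.5,"y":0.5,"z":0,"hand":255},
    {"wx":0,"wy":0,"wz":0,"x":2.5,"y":0.5,"z":0,"hand":255},
    {"wx":0,"wy":0,"wz":0,"x":2.5,"y":0.5,"z":0,"hand":255},
    {"wx":0,"wy":0,"wz":0,"x":2.5,"y":0.5,"z":0,"hand":255},
    {"wx":0,"wy":0,"wz":0,"x":2.5,"y":0.5,"z":0,"hand":255},
    {"wx":0,"wy":0,"wz":0,"x":2.5,"y":0.5,"z":0,"hand":255},
    {"wx":0,"wy":0,"wz":0,"x":2.5,"y":0.5,"z":0,"hand":255},
    {"wx":0,"wy":0,"wz":0,"x":2.5,"y":0.5,"z":0,"hand":255},
    {"wx":0,"wy":0,"wz":0,"x":2.5,"y":0.5,"z":0,"hand":255},
    {"wx":0,"wy":0,"wz":0,"x":2.5,"y":0.5,"z":0,"hand":255},
    {"wx":0,"wy":0,"wz":0,"x":2.5,"y":0.6,"z":0,"hand":255},
    {"wx":0,"wy":0,"wz":0,"x":2.5,"y":0.5,"z":0,"hand":255},
    {"wx":0,"wy":0,"wz":0,"x":2.0,"y":0.5,"z":0,"hand":255},
    {"wx":0,"wy":0,"wz":0,"x":0,"y":0,"z":0,"hand":255},
    {"wx":0,"wy":0,"wz":0,"x":0,"y":0,"z":0,"hand":255},
  ],
)

```text
clock: 18.83
position: [0.5601, 0.1942, 0.1328]
ee_rot: [-2.027, -2.398, 0.002]
force: [-0.1, -0.7, -2.0]
grip_width: 0.0342
```

```bash
python3 - <<'E'
from h import *
cv2.imwrite('pics/w6.png',robot.capture('wrist'));cv2.imwrite('pics/s6.png',cv2.resize(robot.capture('side')[100:300,180:420],None,fx=3,fy=3))
go((.5608,.1930,.03),(.9866,.1633))
E
```

```text
clock 18.9333 pos [0.5606 0.1922 0.1331] F [ 0.09 -0.71 -1.52] w 0.0342
turn deg [-0.1   0.03  0.01]
shift cm before turn [ 0.08  0.06 10.31] after [ 0.07  0.04 10.31]
```

View pics/w6.png

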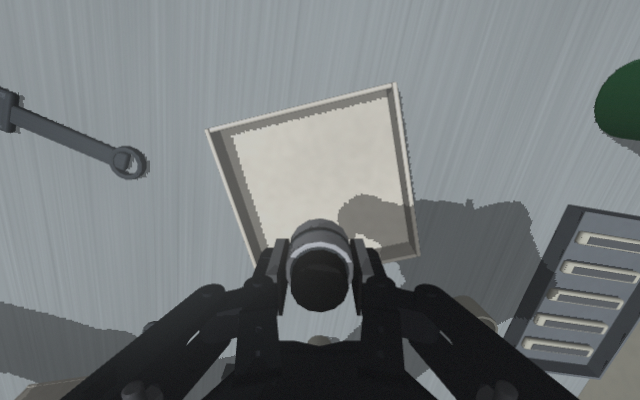

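View pics/s6.png

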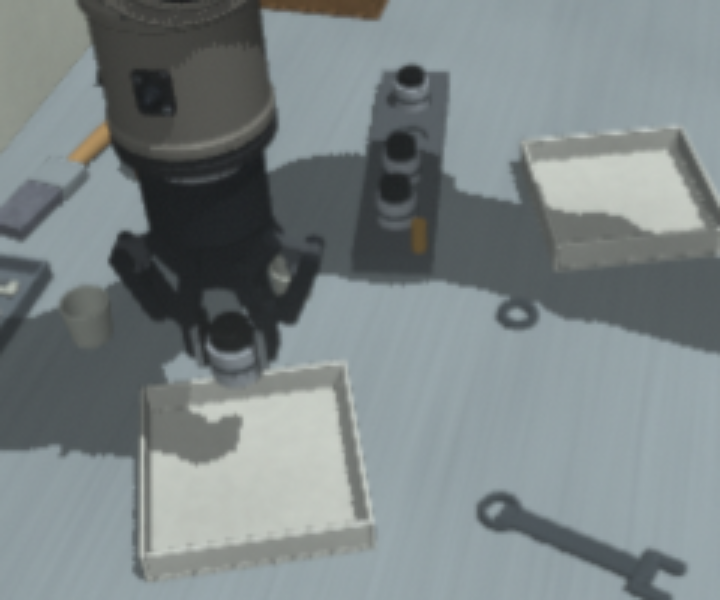

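```bash
python3 - <<'E'
from h import *
c=cal('wrist');P=plane(c,[(397,83),(208,130),(418,256)],.03);print(P.round(4),(P[1]+P[2])/2, [np.linalg.norm(P[0]-P[i]) for i in(1,2)])
# floor height: inner floor corner seen in wrist vs top
E
```

```text
[[0.604  0.297  0.03  ]
 [0.4596 0.2367 0.03  ]
 [0.6626 0.1503 0.03  ]] [0.56110714 0.19351431 0.03      ] [np.float64(0.15650649006843487), np.float64(0.15788925625208905)]
```

The wrist view puts the tray centre at (0.561,0.1935), which agrees with the earlier views. I'll lower the foot.

Call:
send_rows(
  plan=[
    {"wx":0,"wy":0,"wz":0,"x":0.05,"y":0.05,"z":2.0,"hand":255},
    {"wx":0,"wy":0,"wz":0,"x":0,"y":0,"z":2.5,"hand":255},
    {"wx":0,"wy":0,"wz":0,"x":0,"y":0,"z":2.5,"hand":255},
    {"wx":0,"wy":0,"wz":0,"x":0,"y":0,"z":1.5,"hand":255},
    {"wx":0,"wy":0,"wz":0,"x":0,"y":0,"z":1.0,"hand":255},
    {"wx":0,"wy":0,"wz":0,"x":0,"y":0,"z":0.5,"hand":255},
    {"wx":0,"wy":0,"wz":0,"x":0,"y":0,"z":0,"hand":255},
    {"wx":0,"wy":0,"wz":0,"x":0,"y":0,"z":0,"hand":255},
    {"wx":0,"wy":0,"wz":0,"x":0,"y":0,"z":0,"hand":255},
  ],
)

```text
clock: 19.68
position: [0.5621, 0.1938, 0.0351]
ee_rot: [2.031, 2.396, 0.002]
force: [0.5, -0.3, -0.5]
grip_width: 0.0339
```

Call:
send_rows(
  plan=[
    {"wx":0,"wy":0,"wz":0,"x":0,"y":0,"z":0.2,"hand":255},
    {"wx":0,"wy":0,"wz":0,"x":0,"y":0,"z":0,"hand":255},
    {"wx":0,"wy":0,"wz":0,"x":0,"y":0,"z":0,"hand":255},
  ],
)

```text
clock: 19.93
position: [0.5617, 0.1937, 0.0324]
ee_rot: [2.031, 2.396, 0.001]
force: [-0.7, 0.7, -1.2]
grip_width: 0.0342
```

Call:
send_rows(
  plan=[
    {"wx":0,"wy":0,"wz":0,"x":0,"y":0,"z":0.3,"hand":255},
    {"wx":0,"wy":0,"wz":0,"x":0,"y":0,"z":0,"hand":255},
    {"wx":0,"wy":0,"wz":0,"x":0,"y":0,"z":0,"hand":255},
  ],
)

```text
clock: 20.18
position: [0.5613, 0.1937, 0.0289]
ee_rot: [-2.031, -2.396, 0.0]
force: [-0.2, -0.4, -0.5]
grip_width: 0.0341
```

Call:
send_rows(
  plan=[
    {"wx":0,"wy":0,"wz":0,"x":0,"y":0,"z":0.2,"hand":255},
    {"wx":0,"wy":0,"wz":0,"x":0,"y":0,"z":0,"hand":255},
    {"wx":0,"wy":0,"wz":0,"x":0,"y":0,"z":0,"hand":255},
  ],
)

```text
clock: 20.43
position: [0.5614, 0.1937, 0.0269]
ee_rot: [-2.031, -2.396, 0.0]
force: [-0.6, -0.0, -2.0]
grip_width: 0.0344
```

Call:
send_rows(
  plan=[
    {"wx":0,"wy":0,"wz":0,"x":0,"y":0,"z":0.15,"hand":255},
    {"wx":0,"wy":0,"wz":0,"x":0,"y":0,"z":0,"hand":255},
    {"wx":0,"wy":0,"wz":0,"x":0,"y":0,"z":0,"hand":255},
  ],
)

```text
clock: 20.68
position: [0.5614, 0.1937, 0.0254]
ee_rot: [-2.031, -2.397, 0.0]
force: [0.2, 0.6, -1.9]
grip_width: 0.0342
```

Call:
send_rows(
  plan=[
    {"wx":0,"wy":0,"wz":0,"x":0,"y":0,"z":0.1,"hand":255},
    {"wx":0,"wy":0,"wz":0,"x":0,"y":0,"z":0,"hand":255},
    {"wx":0,"wy":0,"wz":0,"x":0,"y":0,"z":0,"hand":255},
  ],
)

```text
clock: 20.93
position: [0.5616, 0.1938, 0.0249]
ee_rot: [2.031, 2.396, 0.0]
force: [-2.6, -0.6, 4.0]
grip_width: 0.0343
```

The foot touches the floor (4 N, bottom about 4 mm above the bench). Release and rise.

Call:
send_rows(
  plan=[
    {"wx":0,"wy":0,"wz":0,"x":0,"y":0,"z":0,"hand":90},
    {"wx":0,"wy":0,"wz":0,"x":0,"y":0,"z":0,"hand":60},
    {"wx":0,"wy":0,"wz":0,"x":0,"y":0,"z":0,"hand":30},
    {"wx":0,"wy":0,"wz":0,"x":0,"y":0,"z":0,"hand":20},
    {"wx":0,"wy":0,"wz":0,"x":0,"y":0,"z":0,"hand":20},
    {"wx":0,"wy":0,"wz":0,"x":0,"y":0,"z":0,"hand":20},
  ],
)

```text
clock: 21.43
position: [0.5615, 0.1937, 0.0245]
ee_rot: [-2.031, -2.397, -0.0]
force: [-0.1, -0.4, 0.7]
grip_width: 0.0786
```

Call:
send_rows(
  plan=[
    {"wx":0,"wy":0,"wz":0,"x":0,"y":0,"z":-0.5,"hand":20},
    {"wx":0,"wy":0,"wz":0,"x":0,"y":0,"z":-1.5,"hand":20},
    {"wx":0,"wy":0,"wz":0,"x":0,"y":0,"z":-2.5,"hand":20},
    {"wx":0,"wy":0,"wz":0,"x":0,"y":0,"z":-3.0,"hand":20},
    {"wx":0,"wy":0,"wz":0,"x":0,"y":0,"z":-3.0,"hand":20},
    {"wx":0,"wy":0,"wz":0,"x":0,"y":0,"z":-3.0,"hand":20},
    {"wx":0,"wy":0,"wz":0,"x":-3.0,"y":0,"z":-1.0,"hand":20},
    {"wx":0,"wy":0,"wz":0,"x":-3.0,"y":0,"z":0,"hand":20},
    {"wx":0,"wy":0,"wz":0,"x":0,"y":0,"z":0,"hand":20},
    {"wx":0,"wy":0,"wz":0,"x":0,"y":0,"z":0,"hand":20},
    {"wx":0,"wy":0,"wz":0,"x":0,"y":0,"z":0,"hand":20},
  ],
)

```text
clock: 22.35
position: [0.5712, 0.1348, 0.1697]
ee_rot: [-2.031, -2.396, -0.0]
force: [0.1, 0.1, -0.0]
grip_width: 0.0781
```

```bash
python3 - <<'E'
from h import *
go()
c=cal('wrist');w=robot.capture('wrist');cv2.imwrite('pics/w7.png',w);s=robot.capture('side');cv2.imwrite('pics/s7f.png',s);cv2.imwrite('pics/s7.png',cv2.resize(s[100:300,180:420],None,fx=3,fy=3));t=robot.capture('top');cv2.imwrite('pics/t7.png',t)
import pickle;pickle.dump(c,open('w7.pkl','wb'))
E
```

```text
clock 22.35 pos [0.5712 0.1348 0.1697] F [ 0.08  0.1  -0.02] w 0.0781
```

View pics/w7.png

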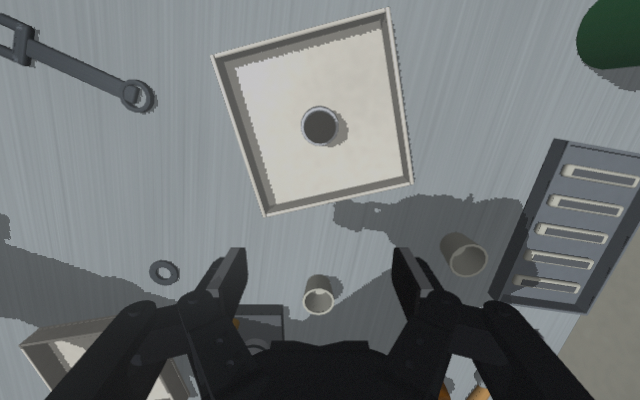

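View pics/s7.png

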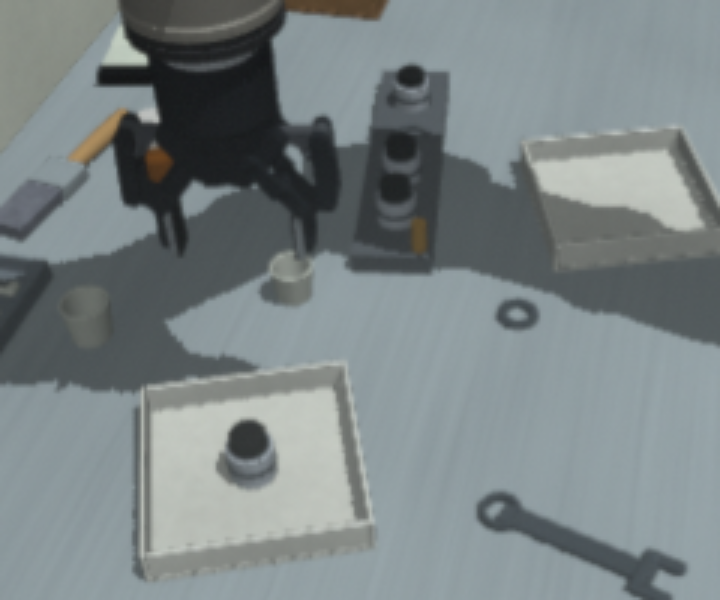

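View pics/t7.png

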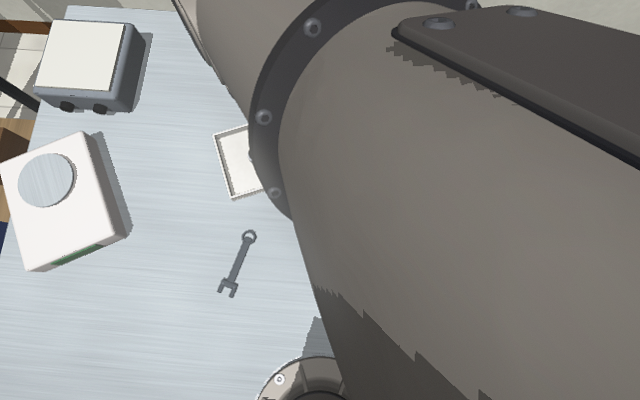

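The foot stands upright in the middle of the far tray (wrist 320,125; side crop 248,450). The other three are still in the rack. One numeric check before handing in.

```bash
python3 - <<'E'
from h import *
import pickle
c=pickle.load(open('w7.pkl','rb'));S=cal('side')
print('foot',tri([c,S],[(319.5,125),(248/3+180,437/3+100)]))
P=plane(c,[(213,56),(388,10),(413,184),(266,215)],.03);print('tray',P.mean(0).round(4))
a=cv2.imread('pics/side0.png');b=cv2.imread('pics/s7f.png');k=6
def cen(im,u,v):
    g=cv2.cvtColor(im[v-9:v+9,u-9:u+9],6);m=g<g[7:11,7:11].mean()+14
    y,x=np.nonzero(m);return round(x.mean()+u-9,1),round(y.mean()+v-9,1)
for u,v in[(316,125),(314,148-0),(312,148),(311,161)][0:1]+[(312,148),(311,161)]: print((u,v),cen(a,u,v),cen(b,u,v))
d=cv2.absdiff(a,b)[180:210,265:290];print('crucible diff max',d.max(),d.mean())
E
```

```text
foot (array([0.56028286, 0.19642617, 0.046911  ]), [np.float64(0.3), np.float64(0.3)])
tray [0.5612 0.196  0.03  ]
(316, 125) (np.float64(316.1), np.float64(126.2)) (np.float64(316.4), np.float64(125.2))
(312, 148) (np.float64(312.9), np.float64(147.5)) (np.float64(313.1), np.float64(148.1))
(311, 161) (np.float64(310.8), np.float64(160.9)) (np.float64(311.2), np.float64(161.2))
crucible diff max 107 16.884444444444444
```

```bash
python3 -c "
from plant import robot
print(robot.sign_off())"
```

```text
the job is handed in; nothing more can be done
None
```

The soft foot was in the third pocket. It now stands upright in the middle of the tray farther from the base, and I handed the job in at about 22.5 s of the 64 s allowed.

**Pressing:** I pressed the caps in order from the pin and held each one. The depths are worked out from where the force first rose, so they are good to about half a millimetre.

| Pocket | Depth (mm) | Force (N) | Result |
|---|---|---|---|
| 1 | about 4.9 | 15.8 | sound |
| 2 | about 4.6 | 14.3 | sound |
| 3 | about 5 | 6.1 | soft |
| 4 | about 4.6 | 13.5 | sound |

**Placing:** I lowered foot 3 until the force showed it touching the floor, then released it.

**Last checks:**
- **Foot in the tray:** measured from two views, it is within about 3 mm of the tray's centre. The pictures show it upright and clear of the walls, with the gripper well clear above.
- **Other three feet:** they stand in their pockets, each within about 1 pixel of its first side-view position.
- **Crucible:** it sits at the same pixel position as before. The automatic picture difference there was large; I put that down to the arm's shadow and judged it by eye instead.
- **Top view:** the arm blocked it at the end, so the final check rests on the side and wrist cameras.
- **Cap heights:** the camera estimates came out several millimetres low, so I relied on the force contact instead.

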